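File the moulding blocks in the push-open drawer

TASK

The drawer unit has a push-push latch: press its front to spring it, pull the drawer right out, and lay in it all the carved moulding blocks from the cardboard sheet, flat side down and lengthwise front to back. Register them as one closed-up row in the front left corner (left as seen from the robot): every block's end up against the inside of the drawer front, the first block's side against the drawer's left wall, each further block touching its neighbour. Then press the drawer shut without disturbing the row, check that the latch has caught and holds it shut, and leave everything else on the bench alone.

Things in the scene. Friction and masses are not known exactly. Their poses are not given: they have to be found in the camera images.
- drawer (a joint): Drawer travel in m: 0 shut and latched, 0.16 right out (towards the robot), -0.012 pressed in to its hard stop. To open, press in 10 mm or more (9 N) and let go: it springs out to about 0.05; pull on from there (4 N). To shut, push in past 0 by 7 mm or more (12 N; the hard stop is fine) and let go: it settles at 0. Pressed too little, it comes out again. Latched, it cannot be pulled.
- drawer_front (a point): Centre of the drawer front's outer face, 50 mm above the bench; x points square into the unit (away from the robot), y left along the front, z up. A plain pale board without handle, 322 wide, 16 thick, from 10 to 94 mm above the bench; latched, it stands 14 mm off the carcass.
- drawer_top (a point): Middle of the drawer front's top edge (94 mm above the bench, mid-thickness); sprung out, the board can be pinched here from above. Axes as drawer_front.
- drawer_corner (a point): Inside the drawer, on its floor (20 mm above the bench): corner between the inner face of the front and the left side wall. Axes as drawer_front, so the inside runs from x = 0 to 200 mm and y = 0 to -270 mm. Side and back walls are 8 mm thick and end 66 mm above the bench. With the drawer right out, the first 170 mm of x are clear of the carcass.
- unit: Drawer unit, fixed: a low plywood box with one push-open drawer, carcass 322 wide, 280 deep, 98 mm high; stock up to 60 mm high stands on the rear half of its top. Origin: centre of its underside; x away from the robot.
- sheet: Sheet of cardboard lying flat and fixed on the bench, 250 x 300 x 4 mm, with the blocks on it; origin at the centre of its underside.
- block_a: A carved moulding block of brown wood, 105 long (its x), 50 wide (its y) and 22 mm high, with a small rosette on top rising to 26 mm; the flat base is 14 mm thick and the full 50 mm wide, above it the moulding is 34 mm wide. Origin: centre of its flat underside; z up through the rosette. About 120 g (varies). All blocks are alike; two to four are there.
- block_b: A carved moulding block of brown wood, 105 long (its x), 50 wide (its y) and 22 mm high, with a small rosette on top rising to 26 mm; the flat base is 14 mm thick and the full 50 mm wide, above it the moulding is 34 mm wide. Origin: centre of its flat underside; z up through the rosette. About 120 g (varies). All blocks are alike; two to four are there.
- block_c: A carved moulding block of brown wood, 105 long (its x), 50 wide (its y) and 22 mm high, with a small rosette on top rising to 26 mm; the flat base is 14 mm thick and the full 50 mm wide, above it the moulding is 34 mm wide. Origin: centre of its flat underside; z up through the rosette. About 120 g (varies). All blocks are alike; two to four are there.
- block_d: A carved moulding block of brown wood, 105 long (its x), 50 wide (its y) and 22 mm high, with a small rosette on top rising to 26 mm; the flat base is 14 mm thick and the full 50 mm wide, above it the moulding is 34 mm wide. Origin: centre of its flat underside; z up through the rosette. About 120 g (varies). All blocks are alike; two to four are there.
- tin_large: Bystander: the large red paint tin (104 mm across, 115 mm), loose on the bench; leave alone. Origin: centre of its underside.
- tin_small: Bystander: the small white tin (74 mm across and 75 high mm), loose on the bench; leave alone. Origin: centre of its underside.
- junction_box: Bystander: the steel junction box (open, 100 x 100 x 40 mm), loose on the bench; leave alone. Origin: centre of its underside.
- timber: Bystander: the dark length of timber (200 x 36 x 36 mm), loose on the bench; leave alone. Origin: centre of its underside.
- screwdriver: Bystander: the screwdriver (200 mm long, lying), loose on the bench; leave alone. Origin: centre of its underside.
- screw_jar: Bystander: the screw jar (68 mm across and 90 high mm), loose on the bench; leave alone. Origin: centre of its underside.
There are look-alikes about, which are no part of the job. What is shaped like the block_d but black or blue is not meant.

How it is judged:
On the way, in this order (a step that is already met when the one before it is completed fails the run):
1. the drawer has sprung ajar after a press (value of joint drawer above 0.03 m), for 0.1 s.
2. the drawer is pulled right out (value of joint drawer above 0.145 m), for 0.1 s.
3. with the drawer out, all blocks lie flat in it in a closed-up row, registered in its front left corner (value of joint drawer above 0.1 m and x of block_a in the frame of drawer_corner between 0.0475 and 0.0575 m and z of block_a in the frame of drawer_corner between -0.006 and 0.006 m and angle between each of block_a, block_b, block_c, block_d's own z axis and vertical below 0.1 rad and angle between the x axis of each of block_a, block_b, block_c, block_d and the x axis of drawer_corner, either way round below 0.07 rad and (y of block_a in the frame of drawer_corner between -0.03 and -0.02 m or (y of block_a in the frame of drawer_corner between -0.081 and -0.07 m and (y of block_b in the frame of drawer_corner between -0.03 and -0.02 m or y of block_c in the frame of drawer_corner between -0.03 and -0.02 m or y of block_d in the frame of drawer_corner between -0.03 and -0.02 m)) or (y of block_a in the frame of drawer_corner between -0.132 and -0.12 m and (y of block_b in the frame of drawer_corner between -0.081 and -0.07 m or y of block_c in the frame of drawer_corner between -0.081 and -0.07 m or y of block_d in the frame of drawer_corner between -0.081 and -0.07 m)) or (y of block_a in the frame of drawer_corner between -0.183 and -0.17 m and (y of block_b in the frame of drawer_corner between -0.132 and -0.12 m or y of block_c in the frame of drawer_corner between -0.132 and -0.12 m or y of block_d in the frame of drawer_corner between -0.132 and -0.12 m))) and x of block_b in the frame of drawer_corner between 0.0475 and 0.0575 m and z of block_b in the frame of drawer_corner between -0.006 and 0.006 m and (y of block_b in the frame of drawer_corner between -0.03 and -0.02 m or (y of block_b in the frame of drawer_corner between -0.081 and -0.07 m and (y of block_a in the frame of drawer_corner between -0.03 and -0.02 m or y of block_c in the frame of drawer_corner between -0.03 and -0.02 m or y of block_d in the frame of drawer_corner between -0.03 and -0.02 m)) or (y of block_b in the frame of drawer_corner between -0.132 and -0.12 m and (y of block_a in the frame of drawer_corner between -0.081 and -0.07 m or y of block_c in the frame of drawer_corner between -0.081 and -0.07 m or y of block_d in the frame of drawer_corner between -0.081 and -0.07 m)) or (y of block_b in the frame of drawer_corner between -0.183 and -0.17 m and (y of block_a in the frame of drawer_corner between -0.132 and -0.12 m or y of block_c in the frame of drawer_corner between -0.132 and -0.12 m or y of block_d in the frame of drawer_corner between -0.132 and -0.12 m))) and x of block_c in the frame of drawer_corner between 0.0475 and 0.0575 m and z of block_c in the frame of drawer_corner between -0.006 and 0.006 m and (y of block_c in the frame of drawer_corner between -0.03 and -0.02 m or (y of block_c in the frame of drawer_corner between -0.081 and -0.07 m and (y of block_a in the frame of drawer_corner between -0.03 and -0.02 m or y of block_b in the frame of drawer_corner between -0.03 and -0.02 m or y of block_d in the frame of drawer_corner between -0.03 and -0.02 m)) or (y of block_c in the frame of drawer_corner between -0.132 and -0.12 m and (y of block_a in the frame of drawer_corner between -0.081 and -0.07 m or y of block_b in the frame of drawer_corner between -0.081 and -0.07 m or y of block_d in the frame of drawer_corner between -0.081 and -0.07 m)) or (y of block_c in the frame of drawer_corner between -0.183 and -0.17 m and (y of block_a in the frame of drawer_corner between -0.132 and -0.12 m or y of block_b in the frame of drawer_corner between -0.132 and -0.12 m or y of block_d in the frame of drawer_corner between -0.132 and -0.12 m))) and x of block_d in the frame of drawer_corner between 0.0475 and 0.0575 m and z of block_d in the frame of drawer_corner between -0.006 and 0.006 m and (y of block_d in the frame of drawer_corner between -0.03 and -0.02 m or (y of block_d in the frame of drawer_corner between -0.081 and -0.07 m and (y of block_a in the frame of drawer_corner between -0.03 and -0.02 m or y of block_b in the frame of drawer_corner between -0.03 and -0.02 m or y of block_c in the frame of drawer_corner between -0.03 and -0.02 m)) or (y of block_d in the frame of drawer_corner between -0.132 and -0.12 m and (y of block_a in the frame of drawer_corner between -0.081 and -0.07 m or y of block_b in the frame of drawer_corner between -0.081 and -0.07 m or y of block_c in the frame of drawer_corner between -0.081 and -0.07 m)) or (y of block_d in the frame of drawer_corner between -0.183 and -0.17 m and (y of block_a in the frame of drawer_corner between -0.132 and -0.12 m or y of block_b in the frame of drawer_corner between -0.132 and -0.12 m or y of block_c in the frame of drawer_corner between -0.132 and -0.12 m)))), for 0.3 s.
4. the drawer is latched shut with the row still in order (value of joint drawer between -0.004 and 0.006 m and x of block_a in the frame of drawer_corner between 0.0475 and 0.0625 m and z of block_a in the frame of drawer_corner between -0.006 and 0.006 m and angle between each of block_a, block_b, block_c, block_d's own z axis and vertical below 0.1 rad and angle between the x axis of each of block_a, block_b, block_c, block_d and the x axis of drawer_corner, either way round below 0.12 rad and (y of block_a in the frame of drawer_corner between -0.033 and -0.017 m or (y of block_a in the frame of drawer_corner between -0.084 and -0.067 m and (y of block_b in the frame of drawer_corner between -0.033 and -0.017 m or y of block_c in the frame of drawer_corner between -0.033 and -0.017 m or y of block_d in the frame of drawer_corner between -0.033 and -0.017 m)) or (y of block_a in the frame of drawer_corner between -0.135 and -0.117 m and (y of block_b in the frame of drawer_corner between -0.084 and -0.067 m or y of block_c in the frame of drawer_corner between -0.084 and -0.067 m or y of block_d in the frame of drawer_corner between -0.084 and -0.067 m)) or (y of block_a in the frame of drawer_corner between -0.186 and -0.167 m and (y of block_b in the frame of drawer_corner between -0.135 and -0.117 m or y of block_c in the frame of drawer_corner between -0.135 and -0.117 m or y of block_d in the frame of drawer_corner between -0.135 and -0.117 m))) and x of block_b in the frame of drawer_corner between 0.0475 and 0.0625 m and z of block_b in the frame of drawer_corner between -0.006 and 0.006 m and (y of block_b in the frame of drawer_corner between -0.033 and -0.017 m or (y of block_b in the frame of drawer_corner between -0.084 and -0.067 m and (y of block_a in the frame of drawer_corner between -0.033 and -0.017 m or y of block_c in the frame of drawer_corner between -0.033 and -0.017 m or y of block_d in the frame of drawer_corner between -0.033 and -0.017 m)) or (y of block_b in the frame of drawer_corner between -0.135 and -0.117 m and (y of block_a in the frame of drawer_corner between -0.084 and -0.067 m or y of block_c in the frame of drawer_corner between -0.084 and -0.067 m or y of block_d in the frame of drawer_corner between -0.084 and -0.067 m)) or (y of block_b in the frame of drawer_corner between -0.186 and -0.167 m and (y of block_a in the frame of drawer_corner between -0.135 and -0.117 m or y of block_c in the frame of drawer_corner between -0.135 and -0.117 m or y of block_d in the frame of drawer_corner between -0.135 and -0.117 m))) and x of block_c in the frame of drawer_corner between 0.0475 and 0.0625 m and z of block_c in the frame of drawer_corner between -0.006 and 0.006 m and (y of block_c in the frame of drawer_corner between -0.033 and -0.017 m or (y of block_c in the frame of drawer_corner between -0.084 and -0.067 m and (y of block_a in the frame of drawer_corner between -0.033 and -0.017 m or y of block_b in the frame of drawer_corner between -0.033 and -0.017 m or y of block_d in the frame of drawer_corner between -0.033 and -0.017 m)) or (y of block_c in the frame of drawer_corner between -0.135 and -0.117 m and (y of block_a in the frame of drawer_corner between -0.084 and -0.067 m or y of block_b in the frame of drawer_corner between -0.084 and -0.067 m or y of block_d in the frame of drawer_corner between -0.084 and -0.067 m)) or (y of block_c in the frame of drawer_corner between -0.186 and -0.167 m and (y of block_a in the frame of drawer_corner between -0.135 and -0.117 m or y of block_b in the frame of drawer_corner between -0.135 and -0.117 m or y of block_d in the frame of drawer_corner between -0.135 and -0.117 m))) and x of block_d in the frame of drawer_corner between 0.0475 and 0.0625 m and z of block_d in the frame of drawer_corner between -0.006 and 0.006 m and (y of block_d in the frame of drawer_corner between -0.033 and -0.017 m or (y of block_d in the frame of drawer_corner between -0.084 and -0.067 m and (y of block_a in the frame of drawer_corner between -0.033 and -0.017 m or y of block_b in the frame of drawer_corner between -0.033 and -0.017 m or y of block_c in the frame of drawer_corner between -0.033 and -0.017 m)) or (y of block_d in the frame of drawer_corner between -0.135 and -0.117 m and (y of block_a in the frame of drawer_corner between -0.084 and -0.067 m or y of block_b in the frame of drawer_corner between -0.084 and -0.067 m or y of block_c in the frame of drawer_corner between -0.084 and -0.067 m)) or (y of block_d in the frame of drawer_corner between -0.186 and -0.167 m and (y of block_a in the frame of drawer_corner between -0.135 and -0.117 m or y of block_b in the frame of drawer_corner between -0.135 and -0.117 m or y of block_c in the frame of drawer_corner between -0.135 and -0.117 m)))), for 0.2 s.
At the end, for the whole second after the job is handed in: The drawer is latched shut (within 6 mm) and stays so by itself; all blocks lie in it, flat side down. (Steps: row within 5 mm and 4 degrees with the drawer out, within 10 mm, 8 mm and 7 degrees when it has latched.) (value of joint drawer between -0.004 and 0.006 m and velocity of joint drawer below 0.01 m/s and x of block_a in the frame of drawer_corner between 0.03 and 0.17 m and y of block_a in the frame of drawer_corner between -0.25 and -0.02 m and z of block_a in the frame of drawer_corner between -0.006 and 0.006 m and angle between each of block_a, block_b, block_c, block_d's own z axis and vertical below 0.1 rad and x of block_b in the frame of drawer_corner between 0.03 and 0.17 m and y of block_b in the frame of drawer_corner between -0.25 and -0.02 m and z of block_b in the frame of drawer_corner between -0.006 and 0.006 m and x of block_c in the frame of drawer_corner between 0.03 and 0.17 m and y of block_c in the frame of drawer_corner between -0.25 and -0.02 m and z of block_c in the frame of drawer_corner between -0.006 and 0.006 m and x of block_d in the frame of drawer_corner between 0.03 and 0.17 m and y of block_d in the frame of drawer_corner between -0.25 and -0.02 m and z of block_d in the frame of drawer_corner between -0.006 and 0.006 m); the robot touches nothing.
It fails at once if something else on the bench is shifted by more than 3 cm or tipped over (distance of any of tin_large, tin_small, junction_box, timber, screwdriver, screw_jar from where it was at the start of the episode above 0.03 m or angle between any of tin_large, tin_small, junction_box, timber, screw_jar's own z axis and vertical above 0.5 rad).
Of block_a, block_b, block_c, block_d only 2 to 4 are there at a start; the rules pass over those that are not, and their reading is None.
At some moment in a run one of block_a, block_b, block_c, block_d may be knocked a few centimetres aside while the robot is not near it.
Once in a run the grip may slacken for a moment while it holds something.
It also fails if it takes over 210 s, if anything falls off the work surface, if the arm or the gripper's body presses on something with over 40 N, if the wrist force passes 120 N, or if a joint passes its speed limit or range.

ROBOT

A 6-joint arm with a two-finger parallel gripper is mounted at the origin on the work surface. World frame = base frame: x ahead of the robot, y to its left, z up, the work surface at z = 0. Lengths are in m, angles in rad, forces in N, time in s.
With the tool pointing down it reaches from about 0.3 to 0.775 m from the base axis. Payload 14.6 kg.
Tool frame: the origin (TCP) lies on the centre line of the jaws, within the pads' length; the fingertips stand 22 mm ahead of it and the grasp point (between the pads) lies 3 mm ahead of it; y points along the fingers, z is the direction in which the jaws open and shut, and the axes are right-handed (so a half turn about y gives the same grasp; the last joint's range is limited). The gripper opens to 94 mm and grips with 3 to 60 N. Pads are 16 mm wide; open, the fingers measure 119 mm over their backs; the gripper's body (75 mm by 177 mm) begins 78 mm behind the grasp point.
Start: joints at [1.248, 0.3, 1.521, -0, 1.321, -0.067], TCP at [0.139, 0.532, 0.227] pointing down, gripper open.
Joint ranges: [-3.03, 3.03], [-0.79, 2.21], [0.23, 2.52], [-1.04, 4.18], [0, 3.07], [-2.55, 2.55]. Speed limits (rad/s): [2.22, 2.22, 2.57, 3.14, 3.14, 3.14].

INTERFACE

Orientations are given as a unit quaternion [w, x, y, z].
In Python, from plant import * gives the robot as it stands.
- The arm moves only by the tool drive_tool, never from a script. Its argument "plan" is a list of rows, each a list of 3 entries, a list of its own where there are three numbers: the opening, from -1 (shut) to 1 (fully open), then the shift along the tool's x, y, z in units of 120 mm (1.0 is 120 mm), then the turn, a rotation vector about the tool's x, y, z in units of 45 degrees (1.0 is 45 degrees). A call has 1 to 12 rows; each row is the pose to reach, as a shift and turn from the pose commanded when the call began, along the tool's axes at that moment; what a row does not reach only later rows make up. A row lasts 1/10 s, in which the tool goes at most 50 mm and 8.59 degrees, less where a joint would pass 70% of its speed; a pose out of reach is approached as far as the arm can. A call with a number of a shift or a turn outside -1 to 1 is refused whole. A call with a gripper value outside its range is refused whole. The fingers move at their own pace and stop on an object; "newtons" is the grip in N (left out, the last holds). Time passes only in rows, so rows that repeat a pose let the fingers close. It gives the time, the measured TCP pose, the force and the opening at its end, in the units of the state.
- get_state(): the state, without advancing time (a new reading comes with each control period).
- capture(name): name is "side" or "top" or "wrist"; returns a dict with "img" (420x560x3 uint8, red, green, blue), "z_map" (420x560 float32, m along the optical axis (not along the pixel's ray), 0 where there is no reading), "vfov" (degrees; the focal length in pixels is half the picture's height over the tangent of half this angle, whatever the lens; pixels are square), "cx", "cy" (the principal point, pixels), "R" (3x3) and "t" (3): a world point X has camera coordinates R X + t. Camera axes: x right, y down, z forward; pixel columns grow to the right and rows downward; lengths in m; the calibration is good to about 2 mm. The wrist camera is an equidistant fisheye: a pixel r from the principal point sees the ray r / f radians off the axis. A picture is of the moment at which its call begins.
- finish_job(): hands the job in, once; it reports no verdict.
Trained networks look in a picture, given as the dict that the camera call returned (one of the last four; its "shot" number tells which), for a name from the list of things; names that differ only in an ending like _2 or _b are one class to them, and where a whole thing is asked for, a point or a joint stands for the part that bears it (a point fixed in the world has none). Each returns a list of dicts, best first, with "conf" (0 to 1); they miss things now and then, are a little off and sometimes report something else, mostly with a low value. They report only what shows in the picture. A call takes as long as a camera call. They do not tell look-alikes from the thing itself.
- trace(picture, label): "pixels" (420x560 bool, what is visible of it) and "xy" ([column, row] in pixels, amid what is visible of it).
The state is a dict: "t": time; "qpos": joint angles; "joint_vel": joint speeds; "tau": joint torques, N m; "eef_pos": TCP position; "tool_rot": TCP orientation; "ft_force": force on the tool from outside, world axes, zero at the start; "wrist_torque": the same for the moment, N m; "grip_width": opening from 0.0 (shut) to 1.0 (fully open).
Only numpy, scipy, OpenCV 4.12 (cv2) and the standard library are available. Lean on these libraries where they do the work, as an engineer would, in place of code of your own. Each camera call takes 0.05 s, during which the arm holds its last target.

## Working session

There is one attempt and no reset: what is moved stays moved. The work goes in short steps, Python scripts to look and compute and a tool call to move; the robot and the scene stay as the last step left them, time stands still between calls to the robot, and variables do not carry over. Pictures are saved under pics/ and viewed, and the job is handed in when it is done.

Besides the shell and the picture viewer there is one more tool, called as name(argument=value, ...), one argument or row to a line, values as JSON. drive_tool: Moves the arm, as the interface text tells. Shifts and turns lie within -1 to 1; 1 stands for 120 mm of shift or 45 degrees of turn. Its arguments: {"type":"object","properties":{"plan":{"type":"array","items":{"type":"array"}},"newtons":{"type":"number"}},"required":["plan"]}

```bash
ls; mkdir -p pics; python3 - <<'E'
from plant import *
import cv2,numpy as np
s=get_state();print(s)
for n in("top","side","wrist"):
    c=capture(n);cv2.imwrite(f"pics/{n}0.png",c["img"][:,:,::-1]);print(n,c["vfov"],c["cx"],c["cy"],c["R"],c["t"])
E
```

```text
pics
{'t': 0.0, 'qpos': array([ 1.24839818e+00,  3.00497926e-01,  1.52157035e+00, -3.63721036e-05,
        1.32063890e+00, -6.65718349e-02]), 'joint_vel': array([-0.00030138,  0.00023857,  0.00117394, -0.00067929, -0.00032251,
        0.00049566]), 'tau': array([-1.13074275e-03, -5.31805408e+01, -3.52740884e+01,  7.08012516e-02,
        2.43549328e-02, -8.16635634e-05]), 'eef_pos': array([0.1391016 , 0.53189304, 0.22687612]), 'tool_rot': array([-0.70094118,  0.70171922, -0.09026256,  0.0901347 ]), 'ft_force': array([-0.24221472,  0.45612626,  0.90969582]), 'wrist_torque': array([ 0.02514622,  0.04687959, -0.02630305]), 'grip_width': 1.001450101051017}
top 46.60470139346594 277.56738743441474 203.1075946029576 [[-0.01916204 -0.9996553  -0.01794693]
 [-0.9990825   0.01983253 -0.0379583 ]
 [ 0.03830115  0.01720311 -0.99911815]] [0.01587433 0.53386273 1.39905752]
side 44.04285358317099 278.38692693734754 198.29282642603863 [[ 0.99583234 -0.09037741 -0.01224203]
 [-0.07308218 -0.7104532  -0.69993946]
 [ 0.05456132  0.69791703 -0.71409725]] [-0.53639741  0.09997949  1.40314285]
wrist 65.70646984690485 280.3624984146035 213.41091110671857 [[ 2.52281107e-01  9.67653829e-01 -5.57168294e-04]
 [ 9.34409539e-01 -2.43464137e-01  2.60007744e-01]
 [ 2.51461839e-01 -6.61156648e-02 -9.65606370e-01]] [-0.54930544 -0.02708418  0.39112255]
```

View pics/top0.png

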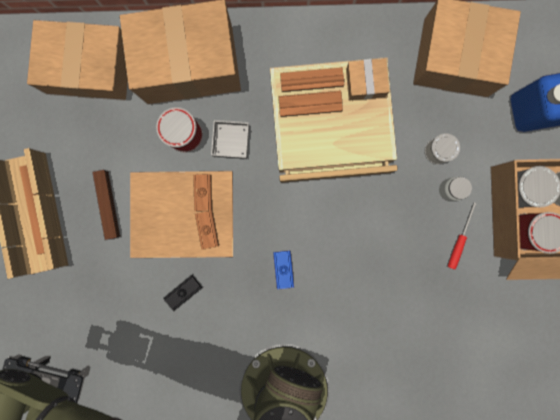

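View pics/side0.png

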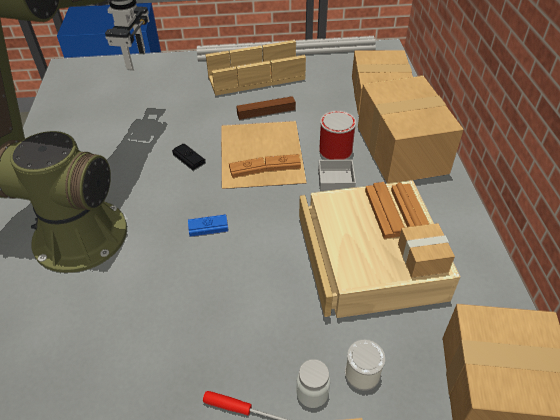

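View pics/wrist0.png

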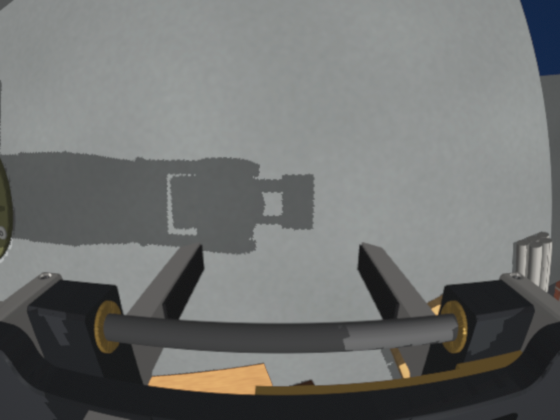

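The top picture shows two brown blocks end to end on the sheet, at about (202,191) and (207,230). The things that could be taken for them are:
- the black block at (183,292)
- the blue block at (284,270)
- the brown stock strips on the unit at (311,80) and (311,103)
- the dark timber at (105,205)

By the description I choose the two on the sheet. Next I check them in a close crop and measure.

```bash
cat > h.py <<'E'
from plant import *
import cv2,numpy as np
from scipy.spatial.transform import Rotation as Ro
def cloud(c):
    h,w=c["z_map"].shape; f=h/2/np.tan(np.radians(c["vfov"]/2))
    v,u=np.mgrid[0:h,0:w]; a=(u-c["cx"])/f; b=(v-c["cy"])/f
    if c.get("fish"):
        r=np.hypot(a,b)+1e-9; k=np.tan(np.minimum(r,1.5))/r; a=a*k;b=b*k
    z=c["z_map"]; P=np.stack([a*z,b*z,z],-1)
    W=(P-c["t"])@c["R"]; W[z<=0]=np.nan
    return W
def pose(s=None):
    s=s or get_state(); q=s["tool_rot"]; return np.array(s["eef_pos"]),Ro.from_quat([q[1],q[2],q[3],q[0]]).as_matrix()
def px(c,X):
    X=c["R"]@np.array(X)+c["t"]; f=210/np.tan(np.radians(c["vfov"]/2)); return X[:2]/X[2]*f+[c["cx"],c["cy"]]
def st():
    s=get_state();p,R=pose(s);print("t",round(s["t"],2),"p",p.round(4),"R",R.round(3).tolist(),"F",s["ft_force"].round(1),"g",round(s["grip_width"],3),"q",s["qpos"].round(2));return p,R
def to(T,yaw=None):
    """units for moving to T (and tool y down, tool z horizontal along heading yaw)"""
    p,R=pose(); print("shift units",((R.T@(np.array(T)-p))/.12).round(3))
    if yaw is not None:
        z=np.array([np.cos(yaw),np.sin(yaw),0]);y=np.array([0,0,-1.]);x=np.cross(y,z)
        print("turn units",(Ro.from_matrix(R.T@np.stack([x,y,z],1)).as_rotvec()/(np.pi/4)).round(3))
def save(n,img,crop=None,k=1):
    if crop: a,b,c_,d=crop; img=img[b:d,a:c_]
    img=cv2.resize(np.ascontiguousarray(img[:,:,::-1]),None,fx=k,fy=k,interpolation=cv2.INTER_CUBIC); cv2.imwrite(f"pics/{n}.png",img)
E
python3 - <<'E'
from h import *
st()
c=capture("top"); W=cloud(c); save("crop1",c["img"],(120,160,300,300),4)
for l in["block_a","drawer_front","unit","sheet"]:
    for d in trace(c,l)[:5]:
        m=d["pixels"]&np.isfinite(W[...,0]); X=W[m]
        print(l,round(d["conf"],2),d["xy"],m.sum(),np.median(X,0).round(3),np.percentile(X,[2,98],axis=0).round(3).tolist())
        if l=="block_a": print(cv2.minAreaRect(X[:,:2].astype(np.float32)*1000), c["img"][d["pixels"]].mean(0))
# profile across unit front
for col in (290,335,380):
    print(col,[(r,W[r,col].round(3).tolist()) for r in range(164,184)][::1])
E
```

```text
t 0.15 p [0.1391 0.5319 0.227 ] R [[0.967, -0.0, 0.253], [-0.253, -0.001, 0.967], [-0.0, -1.0, -0.001]] F [-0.1 -1.   0.4] g 0.999 q [ 1.25  0.3   1.52  0.    1.32 -0.07]
block_a 0.94 [200.3, 192.5] 593 [0.57  0.22  0.024] [[0.518, 0.198, 0.014], [0.618, 0.245, 0.031]]
((568.462646484375, 221.9273681640625), (103.1522216796875, 50.9434814453125), 2.428145408630371) [166.24288107 109.67001675  73.10887772]
block_a 0.7 [206.8, 229.3] 647 [0.46  0.211 0.024] [[0.409, 0.183, 0.011], [0.509, 0.24, 0.032]]
((458.86083984375, 213.77227783203125), (106.24411010742188, 54.266666412353516), 10.290462493896484) [166.99230769 110.92923077  74.1       ]
block_a 0.67 [181.7, 294.6] 570 [0.281 0.285 0.021] [[0.24, 0.241, 0.013], [0.321, 0.329, 0.028]]
((281.44757080078125, 284.71905517578125), (45.82016372680664, 104.81957244873047), 39.01606750488281) [50.48686515 49.20665499 49.13660245]
block_a 0.61 [286.5, 267.5] 619 [ 0.343 -0.007  0.021] [[0.294, -0.032, 0.013], [0.393, 0.018, 0.027]]
((342.7337646484375, -7.292697906494141), (105.00273895263672, 49.570613861083984), 5.145626068115234) [ 68.4
[... 1623 characters left out ...]
63, -0.001]), (182, [0.593, -0.163, -0.001]), (183, [0.59, -0.163, -0.003])]
380 [(164, [0.641, -0.291, 0.016]), (165, [0.637, -0.29, 0.022]), (166, [0.635, -0.291, 0.016]), (167, [0.624, -0.276, 0.093]), (168, [0.621, -0.276, 0.095]), (169, [0.618, -0.275, 0.096]), (170, [0.616, -0.276, 0.092]), (171, [0.613, -0.276, 0.094]), (172, [0.61, -0.276, 0.091]), (173, [0.61, -0.282, 0.061]), (174, [0.611, -0.289, 0.027]), (175, [0.611, -0.295, -0.005]), (176, [0.608, -0.294, -0.003]), (177, [0.604, -0.293, 0.005]), (178, [0.601, -0.293, 0.004]), (179, [0.598, -0.293, 0.002]), (180, [0.596, -0.293, -0.0]), (181, [0.593, -0.293, 0.001]), (182, [0.59, -0.294, -0.003]), (183, [0.587, -0.294, -0.004])]
```

View pics/crop1.png

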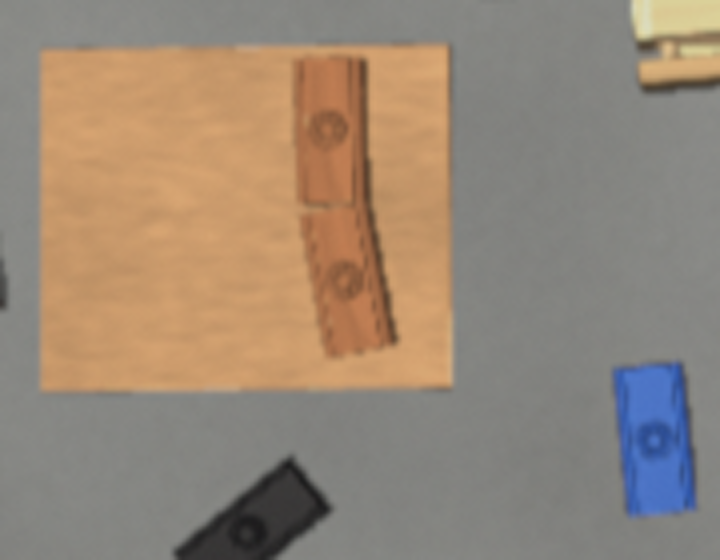

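The crop shows two brown blocks, both rosette up, with centres at about (202,192) and (206,230) in the full picture. The blue and black ones lie apart, below. Next I fit the drawer front.

```bash
python3 - <<'E'
from h import *
Xs=[]
for n in("top","side"):
  c=capture(n);W=cloud(c)
  d=trace(c,"drawer_front")[0]; m=d["pixels"]&np.isfinite(W[...,0])
  X=W[m]; th=.068; f=np.array([np.cos(th),np.sin(th)])
  T=X[(X[:,2]>.086)&(X[:,2]<.1)]; 
  T=T[(T[:,0]+.068*T[:,1])<.607]
  print(n,d["conf"],len(T),cv2.minAreaRect((T[:,:2]*1000).astype(np.float32)))
  print("z med",np.median(T[:,2]))
  F=X[(X[:,2]>.02)&(X[:,2]<.085)&(X[:,0]+.068*X[:,1]<.6)]; 
  print("face fit x=a+by",np.polyfit(F[:,1],F[:,0],1),len(F),F[:,1].min(),F[:,1].max())
  print("front edge at y bins",[(round(y,2),T[abs(T[:,1]-y)<.01][:,0].min().round(4),T[abs(T[:,1]-y)<.01][:,0].max().round(4)) for y in np.arange(-.3,0,.04)])
to([.54,-.16,.2],np.pi/2+.068)
E
```

```text
top 0.7 687 ((609.6087036132812, -160.38043212890625), (16.531230926513672, 319.1026916503906), 3.847573757171631)
z med 0.09333338140456923
face fit x=a+by [-0.06660456  0.59153622] 222 -0.3204376640283276 -0.003586099258179369
front edge at y bins [(np.float64(-0.3), np.float64(0.612), np.float64(0.6261)), (np.float64(-0.26), np.float64(0.6083), np.float64(0.6241)), (np.float64(-0.22), np.float64(0.6059), np.float64(0.6223)), (np.float64(-0.18), np.float64(0.6037), np.float64(0.6179)), (np.float64(-0.14), np.float64(0.6018), np.float64(0.6159)), (np.float64(-0.1), np.float64(0.5977), np.float64(0.6137)), (np.float64(-0.06), np.float64(0.5954), np.float64(0.6114)), (np.float64(-0.02), np.float64(0.5931), np.float64(0.6072))]
side 0.55 623 ((611.0780029296875, -163.16648864746094), (13.950355529785156, 319.12445068359375), 3.8573598861694336)
z med 0.09306303423607326
face fit x=a+by [-0.06990443  0.59390345] 550 -0.3242119355356099 -0.00245554808556355
front edge at y bins [(np.float64(-0.3), np.float64(0.6137), np.float64(0.6274)), (np.float64(-0.26), np.float64(0.6107), np.float64(0.6248)), (np.float64(-0.22), np.float64(0.6087), np.float64(0.622)), (np.float64(-0.18), np.float64(0.6056), np.float64(0.6187)), (np.float64(-0.14), np.float64(0.603), np.float64(0.6166)), (np.float64(-0.1), np.float64(0.6005), np.float64(0.6134)), (np.float64(-0.06), np.float64(0.5982), np.float64(0.6108)), (np.float64(-0.02), np.float64(0.5955), np.float64(0.608))]
shift units [ 4.691  0.229 -4.735]
turn units [ 0.    -0.412  0.   ]
```

drive_tool(
  plan=[
    [-1, [0.94, 0, -0.95], [0, -0.412, 0]],
    [-1, [0.94, 0, -0.95], [0, -0.412, 0]],
    [-1, [0.94, 0, -0.95], [0, -0.412, 0]],
    [-1, [0.94, 0, -0.95], [0, -0.412, 0]],
    [-1, [0.94, 0, -0.95], [0, -0.412, 0]],
  ],
  newtons=20,
)

```text
t: 1.1
eef_pos: [0.2202, 0.3925, 0.2279]
tool_rot: [0.707, -0.706, -0.023, 0.023]
ft_force: [-0.6, -0.7, -0.2]
grip_width: 0.61
```

drive_tool(
  plan=[
    [-1, [0.47, 0, -0.96], [0, 0, 0]],
    [-1, [0.47, 0, -0.96], [0, 0, 0]],
    [-1, [0.47, 0, -0.96], [0, 0, 0]],
  ],
)

```text
t: 1.4
eef_pos: [0.2841, 0.2813, 0.2276]
tool_rot: [0.707, -0.707, -0.024, 0.024]
ft_force: [0.7, 1.1, -0.8]
grip_width: 0.355
```

drive_tool(
  plan=[
    [-1, [0.47, 0, -0.96], [0, 0, 0]],
    [-1, [0.47, 0, -0.96], [0, 0, 0]],
    [-1, [0.47, 0, -0.96], [0, 0, 0]],
  ],
)

```text
t: 1.7
eef_pos: [0.3488, 0.1699, 0.2277]
tool_rot: [0.707, -0.707, -0.024, 0.023]
ft_force: [0.2, 1.1, -0.7]
grip_width: 0.099
```

drive_tool(
  plan=[
    [-1, [0.47, 0, -0.96], [0, 0, 0]],
    [-1, [0.47, 0, -0.96], [0, 0, 0]],
    [-1, [0.47, 0, -0.96], [0, 0, 0]],
  ],
)

```text
t: 2.0
eef_pos: [0.4134, 0.0584, 0.2276]
tool_rot: [-0.707, 0.707, 0.024, -0.023]
ft_force: [0.6, -0.3, 0.9]
grip_width: 0.004
```

drive_tool(
  plan=[
    [-1, [0.47, 0, -0.96], [0, 0, 0]],
    [-1, [0.47, 0, -0.96], [0, 0, 0]],
    [-1, [0.47, 0, -0.96], [0, 0, 0]],
  ],
)

```text
t: 2.3
eef_pos: [0.4777, -0.0529, 0.2272]
tool_rot: [-0.707, 0.707, 0.024, -0.023]
ft_force: [-0.2, 0.4, 0.4]
grip_width: 0.002
```

```bash
python3 - <<'E'
from h import *
st();to([.53,-.166,.065],np.pi/2+.068)
E
```

```text
t 2.3 p [ 0.4777 -0.0529  0.2272] R [[0.998, 0.0, -0.066], [0.066, 0.0, 0.998], [0.0, -1.0, -0.0]] F [-0.2  0.4  0.4] g 0.002 q [-0.19  0.14  1.71  0.    1.29 -1.82]
shift units [ 0.372  1.352 -0.97 ]
turn units [ 0.    -0.002  0.   ]
```

drive_tool(
  plan=[
    [-1, [0.37, 0.5, -0.97], [0, 0, 0]],
    [-1, [0.37, 0.5, -0.97], [0, 0, 0]],
    [-1, [0.37, 0.5, -0.97], [0, 0, 0]],
    [-1, [0.37, 0.5, -0.97], [0, 0, 0]],
  ],
)

```text
t: 2.7
eef_pos: [0.5289, -0.166, 0.1641]
tool_rot: [0.707, -0.706, -0.022, 0.024]
ft_force: [0.6, 0.1, -0.2]
grip_width: 0.006
```

drive_tool(
  plan=[
    [-1, [0, 0.85, 0], [0, 0, 0]],
    [-1, [0, 0.85, 0], [0, 0, 0]],
    [-1, [0, 0.85, 0], [0, 0, 0]],
    [-1, [0, 0.85, 0], [0, 0, 0]],
  ],
)

```text
t: 3.1
eef_pos: [0.5287, -0.1634, 0.0662]
tool_rot: [0.707, -0.707, -0.024, 0.024]
ft_force: [1.7, -0.7, 1.1]
grip_width: 0.009
```

```bash
python3 - <<'E'
from h import *
p,R=st();print("along ex",p[:2]@[.9977,.0679], "ey",(p[:2]-[.6025,-.161])@[-.0679,.9977])
E
```

```text
t 3.1 p [ 0.5287 -0.1634  0.0662] R [[0.998, -0.001, -0.068], [0.068, 0.0, 0.998], [-0.001, -1.0, 0.0]] F [ 1.7 -0.7  1.1] g 0.009 q [-0.37  0.49  1.66  0.    0.99 -2.01]
along ex 0.516340484426249 ey 0.0026140068756049595
```

drive_tool(
  plan=[
    [-1, [0.25, 0, 0], [0, 0, 0]],
    [-1, [0.48, 0, 0], [0, 0, 0]],
    [-1, [0.52, 0, 0], [0, 0, 0]],
    [-1, [0.55, 0, 0], [0, 0, 0]],
    [-1, [0.58, 0, 0], [0, 0, 0]],
    [-1, [0.61, 0, 0], [0, 0, 0]],
    [-1, [0.61, 0, 0], [0, 0, 0]],
  ],
)

```text
t: 3.8
eef_pos: [0.6006, -0.1594, 0.0671]
tool_rot: [-0.707, 0.707, 0.024, -0.024]
ft_force: [-4.7, 0.6, 3.0]
grip_width: 0.006
```

drive_tool(
  plan=[
    [-1, [0.02, 0, 0], [0, 0, 0]],
    [-1, [0.035, 0, 0], [0, 0, 0]],
    [-1, [0.035, 0, 0], [0, 0, 0]],
  ],
)

```text
t: 4.1
eef_pos: [0.6046, -0.1591, 0.0671]
tool_rot: [-0.707, 0.707, 0.024, -0.024]
ft_force: [-5.7, 0.8, 4.3]
grip_width: 0.006
```

drive_tool(
  plan=[
    [-1, [0.01, 0, 0], [0, 0, 0]],
    [-1, [0.015, 0, 0], [0, 0, 0]],
    [-1, [0.015, 0, 0], [0, 0, 0]],
  ],
)

```text
t: 4.4
eef_pos: [0.6062, -0.159, 0.0671]
tool_rot: [-0.707, 0.707, 0.024, -0.024]
ft_force: [-6.9, 0.3, 4.7]
grip_width: 0.007
```

drive_tool(
  plan=[
    [-1, [0.015, 0, 0], [0, 0, 0]],
    [-1, [0.03, 0, 0], [0, 0, 0]],
    [-1, [0.03, 0, 0], [0, 0, 0]],
  ],
)

```text
t: 4.7
eef_pos: [0.6069, -0.1589, 0.067]
tool_rot: [0.707, -0.706, -0.021, 0.027]
ft_force: [-36.4, 1.8, 21.2]
grip_width: 0.008
```

drive_tool(
  plan=[
    [-1, [0.015, 0, 0], [0, 0, 0]],
    [-1, [0.02, 0, 0], [0, 0, 0]],
    [-1, [0.02, 0, 0], [0, 0, 0]],
  ],
)

```text
t: 5.0
eef_pos: [0.6069, -0.1589, 0.067]
tool_rot: [0.707, -0.706, -0.019, 0.029]
ft_force: [-60.1, 3.0, 33.4]
grip_width: 0.005
```

drive_tool(
  plan=[
    [-1, [-0.35, 0, 0], [0, 0, 0]],
    [-1, [-0.7, 0, 0], [0, 0, 0]],
    [-1, [-0.75, 0, 0], [0, 0, 0]],
    [-1, [-0.75, 0, 0], [0, 0, 0]],
    [-1, [-0.75, 0, 0], [0, 0, 0]],
    [-1, [-0.75, 0, 0], [0, 0, 0]],
  ],
)

```text
t: 5.6
eef_pos: [0.5242, -0.1647, 0.0659]
tool_rot: [-0.707, 0.707, 0.024, -0.024]
ft_force: [-0.2, -0.1, -0.0]
grip_width: 0.004
```

```bash
python3 - <<'E'
from h import *
st();c=capture("side");save("s1",c["img"])
E
```

```text
t 5.6 p [ 0.5242 -0.1647  0.0659] R [[0.998, 0.001, -0.068], [0.068, -0.0, 0.998], [0.001, -1.0, -0.0]] F [-0.2 -0.1 -0. ] g 0.004 q [-0.37  0.49  1.67  0.    0.98 -2.01]
```

View pics/s1.png

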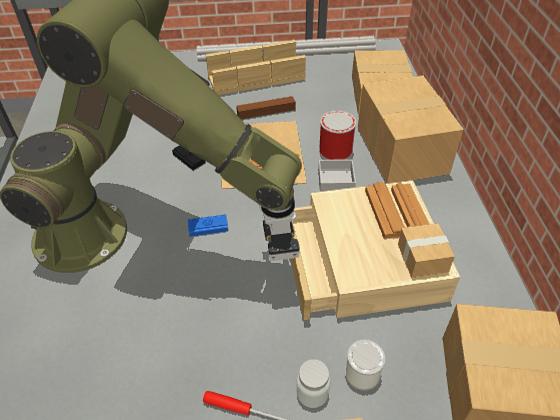

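The side view shows the drawer sprung ajar: the front now stands at about (305,265), clear of the carcass, and the tool is at (283,245). I now hook the front from behind and pull.

drive_tool(
  plan=[
    [-1, [0, -0.58, 0], [0, 0, 0]],
    [-1, [0, -0.58, 0], [0, 0, 0]],
    [-1, [0, -0.58, 0], [0, 0, 0]],
    [-1, [0.58, -0.58, 0], [0, 0, 0]],
    [-1, [0.58, -0.58, 0], [0, 0, 0]],
    [-1, [0.58, -0.58, 0], [0, 0, 0]],
    [-1, [0.58, -0.4, 0], [0, 0, 0]],
    [-1, [0.58, -0.22, 0], [0, 0, 0]],
    [-1, [0.58, -0.22, 0], [0, 0, 0]],
  ],
)

```text
t: 6.55
eef_pos: [0.5906, -0.1594, 0.0881]
tool_rot: [0.707, -0.706, -0.022, 0.026]
ft_force: [-0.8, -0.4, -0.0]
grip_width: 0.004
```

drive_tool(
  plan=[
    [-1, [-0.1, 0, 0], [0, 0, 0]],
    [-1, [-0.2, 0, 0], [0, 0, 0]],
    [-1, [-0.3, 0, 0], [0, 0, 0]],
    [-1, [-0.4, 0, 0], [0, 0, 0]],
    [-1, [-0.5, 0, 0], [0, 0, 0]],
    [-1, [-0.6, 0, 0], [0, 0, 0]],
    [-1, [-0.7, 0, 0], [0, 0, 0]],
    [-1, [-0.8, 0, 0], [0, 0, 0]],
  ],
)

```text
t: 7.35
eef_pos: [0.4965, -0.1664, 0.0924]
tool_rot: [-0.707, 0.707, 0.024, -0.024]
ft_force: [3.6, 0.8, -2.2]
grip_width: 0.005
```

drive_tool(
  plan=[
    [-1, [-0.08, 0, 0], [0, 0, 0]],
    [-1, [-0.14, 0, 0], [0, 0, 0]],
    [-1, [-0.2, 0, 0], [0, 0, 0]],
    [-1, [-0.24, 0, 0], [0, 0, 0]],
    [-1, [-0.24, 0, 0], [0, 0, 0]],
  ],
)

```text
t: 7.85
eef_pos: [0.47, -0.1684, 0.0923]
tool_rot: [-0.706, 0.707, 0.026, -0.022]
ft_force: [21.1, 2.8, -9.8]
grip_width: 0.007
```

drive_tool(
  plan=[
    [-1, [0.08, 0, 0], [0, 0, 0]],
    [-1, [0.08, -0.4, 0], [0, 0, 0]],
    [-1, [0.08, -0.8, 0], [0, 0, 0]],
    [0, [0.08, -0.98, 0.5], [0, 0, 0]],
    [0, [0.08, -0.98, 0.98], [0, 0, 0]],
    [0, [0.08, -0.98, 0.98], [0, 0, 0]],
  ],
)

```text
t: 8.45
eef_pos: [0.4692, -0.0479, 0.2103]
tool_rot: [-0.707, 0.707, 0.025, -0.024]
ft_force: [-0.1, -1.0, 0.1]
grip_width: 0.226
```

drive_tool(
  plan=[
    [0.5, [0, 0, 0.98], [0, 0, 0]],
    [0.5, [0, 0, 0.98], [0, 0, 0]],
    [0.5, [0, 0, 0.98], [0, 0, 0]],
  ],
)

```text
t: 8.75
eef_pos: [0.4609, 0.0699, 0.2095]
tool_rot: [-0.707, 0.707, 0.025, -0.025]
ft_force: [-0.1, -0.2, 1.1]
grip_width: 0.478
```

```bash
python3 - <<'E'
from h import *
st();c=capture("top");save("t2",c["img"],(100,40,420,310),2.4);W=cloud(c)
for d in trace(c,"block_a")[:5]:
        m=d["pixels"]&np.isfinite(W[...,0]); X=W[m]
        print(round(d["conf"],2),d["xy"],m.sum(),np.median(X,0).round(3),cv2.minAreaRect(X[:,:2].astype(np.float32)*1000))
E
```

```text
t 8.75 p [0.4609 0.0699 0.2095] R [[0.998, -0.001, -0.07], [0.07, -0.0, 0.998], [-0.001, -1.0, -0.0]] F [-0.1 -0.2  1.1] g 0.478 q [ 0.07  0.13  1.77 -0.    1.24 -1.57]
0.88 [284.0, 269.6] 623 [ 0.342 -0.007  0.021] ((342.6399230957031, -5.941278457641602), (104.29564666748047, 53.012325286865234), 4.051478385925293)
0.86 [203.4, 227.1] 442 [0.469 0.22  0.025] ((462.7884521484375, 200.1857452392578), (104.46724700927734, 83.33389282226562), 11.357556343078613)
0.84 [181.0, 295.2] 676 [0.282 0.283 0.02 ] ((279.46807861328125, 287.1191101074219), (52.0976676940918, 116.22284698486328), 39.83180618286133)
0.82 [202.1, 191.5] 683 [0.567 0.221 0.024] ((569.8707275390625, 223.72296142578125), (56.36067581176758, 108.55914306640625), 89.45543670654297)
```

View pics/t2.png

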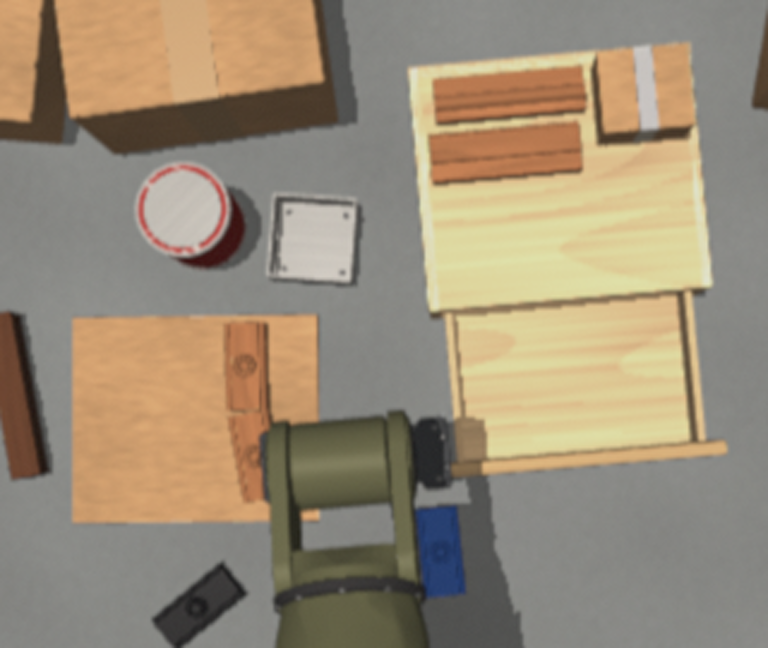

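The picture shows the drawer fully out, with its interior at about (575,380) in the crop and its front at (590,460). Both blocks are in place. I go for the far block, at (245,365) in the crop.

```bash
python3 - <<'E'
from h import *
to([.569,.2225,.12],np.pi/2)
E
```

```text
shift units [0.987 0.744 1.215]
turn units [ 0.     0.09  -0.001]
```

drive_tool(
  plan=[
    [1, [0.8, 0, 0.98], [0, 0.09, 0]],
    [1, [0.8, 0, 0.98], [0, 0.09, 0]],
    [1, [0.8, 0, 0.98], [0, 0.09, 0]],
    [1, [0.8, 0, 0.98], [0, 0.09, 0]],
    [1, [0.8, 0, 0.98], [0, 0.09, 0]],
  ],
)

```text
t: 9.35
eef_pos: [0.5497, 0.1901, 0.2084]
tool_rot: [-0.707, 0.707, -0.002, 0.0]
ft_force: [0.3, -0.2, -0.1]
grip_width: 0.979
```

```bash
python3 - <<'E'
from h import *
st();to([.569,.2225,.12],np.pi/2)
c=capture("wrist");save("w2",c["img"]);print(c.keys())
c["fish"]=1;W=cloud(c)
for d in trace(c,"block_a")[:4]:
        m=d["pixels"]&np.isfinite(W[...,0]); X=W[m]; print(round(d["conf"],2),d["xy"],m.sum(),np.median(X,0).round(3)); X=X[(X[:,2]>.008)&(X[:,2]<.035)]
        print(len(X),cv2.minAreaRect(X[:,:2].astype(np.float32)*1000))
E
```

```text
t 9.35 p [0.5497 0.1901 0.2084] R [[1.0, -0.002, 0.002], [-0.002, -0.001, 1.0], [-0.002, -1.0, -0.001]] F [ 0.3 -0.2 -0.1] g 0.979 q [ 0.27  0.39  1.45 -0.    1.31 -1.3 ]
shift units [0.162 0.736 0.271]
turn units [ 0.001 -0.003 -0.002]
dict_keys(['img', 'z_map', 'vfov', 'cx', 'cy', 'R', 't', 'shot'])
0.77 [310.1, 216.8] 4093 [0.565 0.223 0.026]
4072 ((569.9813232421875, 224.30303955078125), (106.9382553100586, 49.277488708496094), 0.8598560094833374)
0.76 [304.1, 113.6] 4575 [0.462 0.213 0.026]
4574 ((461.9501953125, 214.1763153076172), (105.83895111083984, 50.709503173828125), 10.46043872833252)
0.7 [117.9, 36.2] 3009 [0.355 0.002 0.021]
2795 ((346.3438720703125, -3.9020652770996094), (101.73326873779297, 50.496612548828125), 5.137867450714111)
0.5 [345.5, 0.9] 185 [0.328 0.26  0.014]
140 ((327.75042724609375, 265.63812255859375), (12.847307205200195, 27.690195083618164), 4.61383056640625)
```

View pics/w2.png

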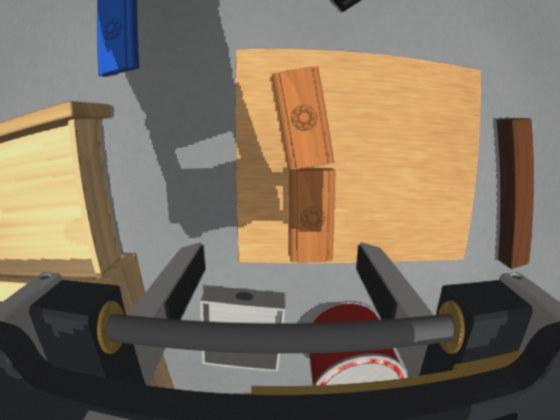

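The wrist view shows the near block at (303,117), the far one at (312,215), and clear room on both sides. I descend onto the far one.

drive_tool(
  plan=[
    [1, [0.165, 0, 0.28], [0, 0, 0]],
    [1, [0.165, 0.4, 0.28], [0, 0, 0]],
    [1, [0.165, 0.8, 0.28], [0, 0, 0]],
    [1, [0.165, 0.98, 0.28], [0, 0, 0]],
    [1, [0.165, 0.98, 0.28], [0, 0, 0]],
  ],
)

```text
t: 9.95
eef_pos: [0.5679, 0.2224, 0.0893]
tool_rot: [-0.706, 0.708, -0.003, -0.0]
ft_force: [0.3, 0.4, 0.4]
grip_width: 1.001
```

drive_tool(
  plan=[
    [1, [0, 0.25, 0], [0, 0, 0]],
    [1, [0, 0.4, 0], [0, 0, 0]],
    [1, [0, 0.49, 0], [0, 0, 0]],
    [1, [0, 0.49, 0], [0, 0, 0]],
  ],
  newtons=30,
)

```text
t: 10.35
eef_pos: [0.5695, 0.2237, 0.0335]
tool_rot: [-0.707, 0.707, -0.001, 0.001]
ft_force: [-0.5, 0.3, -0.3]
grip_width: 1.002
```

drive_tool(
  plan=[
    [0, [0, 0, 0], [0, 0, 0]],
    [0, [0, 0, 0], [0, 0, 0]],
    [-1, [0, 0, 0], [0, 0, 0]],
    [-1, [0, 0, 0], [0, 0, 0]],
    [-1, [0, 0, 0], [0, 0, 0]],
    [-1, [0, 0, 0], [0, 0, 0]],
    [-1, [0, 0, 0], [0, 0, 0]],
  ],
)

```text
t: 11.05
eef_pos: [0.5694, 0.2243, 0.0331]
tool_rot: [0.707, -0.707, 0.001, -0.001]
ft_force: [-0.1, 0.4, 1.6]
grip_width: 0.525
```

drive_tool(
  plan=[
    [-1, [0, -0.3, 0], [0, 0, 0]],
    [-1, [0, -0.65, 0], [0, 0, 0]],
    [-1, [0, -0.99, 0], [0, 0, 0]],
    [-1, [0, -0.99, 0], [0, 0, 0]],
  ],
)

```text
t: 11.45
eef_pos: [0.5713, 0.225, 0.1577]
tool_rot: [0.708, -0.706, -0.002, -0.004]
ft_force: [-0.1, -0.2, -1.3]
grip_width: 0.523
```

drive_tool(
  plan=[
    [-1, [-0.05, -0.2, -0.2], [0, 0, 0]],
    [-1, [-0.1, -0.4, -0.5], [0, -0.04, 0]],
    [-1, [-0.2, -0.4, -0.8], [0, -0.087, 0]],
    [-1, [-0.2, -0.4, -0.98], [0, -0.087, 0]],
    [-1, [-0.2, -0.4, -0.98], [0, -0.087, 0]],
  ],
)

```text
t: 11.95
eef_pos: [0.5448, 0.1046, 0.1993]
tool_rot: [-0.707, 0.707, 0.022, -0.023]
ft_force: [-0.0, 0.5, -1.1]
grip_width: 0.525
```

```bash
python3 - <<'E'
from h import *
st();to([.5184,-.0774,.2],np.pi/2+.068)
E
```

```text
t 11.95 p [0.5448 0.1046 0.1993] R [[0.998, -0.001, -0.063], [0.063, -0.0, 0.998], [-0.001, -1.0, -0.0]] F [-0.   0.5 -1.1] g 0.525 q [ 0.12  0.33  1.54 -0.    1.27 -1.51]
shift units [-0.315 -0.005 -1.5  ]
turn units [ 0.    -0.007 -0.001]
```

drive_tool(
  plan=[
    [-1, [-0.15, 0, -0.4], [0, -0.007, 0]],
    [-1, [-0.2, 0, -0.75], [0, -0.007, 0]],
    [-1, [-0.2, 0, -0.75], [0, -0.007, 0]],
  ],
)

```text
t: 12.25
eef_pos: [0.5266, 0.0125, 0.1992]
tool_rot: [-0.707, 0.707, 0.024, -0.024]
ft_force: [-1.0, -0.1, -1.2]
grip_width: 0.527
```

```bash
cat >> h.py <<'E'
EX=np.array([.9977,.0679]);EY=np.array([-.0679,.9977])
def dr(p): p=np.asarray(p); return np.stack([p[...,:2]@EX,p[...,:2]@EY],-1)
def und(a,b): return np.array(a*EX+b*EY)
E
python3 - <<'E'
from h import *
p,R=st();print(dr(p))
c=capture("wrist");save("w3",c["img"]);c["fish"]=1;W=cloud(c)
c2=capture("top");save("t3",c2["img"],(100,40,420,310),2.4);W2=cloud(c2)
for nm,V in(("w",W),("t",W2)):
  D=dr(V);z=V[...,2]
  # left wall top points
  m=(z>.058)&(z<.074)&(D[...,0]>.44)&(D[...,0]<.60)&(D[...,1]>-.09)&(D[...,1]<-.03)
  if m.sum(): print(nm,"wall",m.sum(),np.percentile(D[m],[2,10,50,90,98],axis=0).round(4).tolist())
  m=(z>.086)&(z<.1)&(D[...,0]>.41)&(D[...,0]<.47)&(D[...,1]>-.38)&(D[...,1]<-.02)
  if m.sum(): print(nm,"front top",m.sum(),np.percentile(D[m],[2,10,50,90,98],axis=0).round(4).tolist())
  m=(abs(z-.02)<.006)&(D[...,0]>.42)&(D[...,0]<.60)&(D[...,1]>-.35)&(D[...,1]<-.04)
  if m.sum(): print(nm,"floor",m.sum(),np.percentile(D[m],[1,5,50,95,99],axis=0).round(4).tolist())
E
```

```text
t 12.25 p [0.5266 0.0125 0.1992] R [[0.998, -0.001, -0.068], [0.068, -0.001, 0.998], [-0.001, -1.0, -0.0]] F [-1.  -0.1 -1.2] g 0.527 q [-0.05  0.27  1.62 -0.    1.25 -1.68]
[ 0.52622215 -0.02330242]
w wall 455 [[0.4476, -0.0662], [0.4515, -0.0654], [0.4678, -0.0618], [0.4858, -0.0585], [0.5399, -0.044]]
w front top 4634 [[0.4323, -0.3132], [0.4337, -0.2728], [0.44, -0.1417], [0.4463, -0.059], [0.4476, -0.0438]]
w floor 24520 [[0.4491, -0.3361], [0.4546, -0.321], [0.5179, -0.1834], [0.5898, -0.0841], [0.5978, -0.0749]]
t wall 16 [[0.4587, -0.0766], [0.4885, -0.0665], [0.5927, -0.0632], [0.5985, -0.06], [0.5987, -0.0597]]
t front top 616 [[0.4307, -0.3568], [0.432, -0.3348], [0.4384, -0.2204], [0.4448, -0.1068], [0.4461, -0.0849]]
t floor 4140 [[0.4475, -0.3363], [0.4529, -0.3275], [0.5195, -0.2242], [0.5931, -0.1106], [0.5987, -0.0878]]
```

View pics/w3.png

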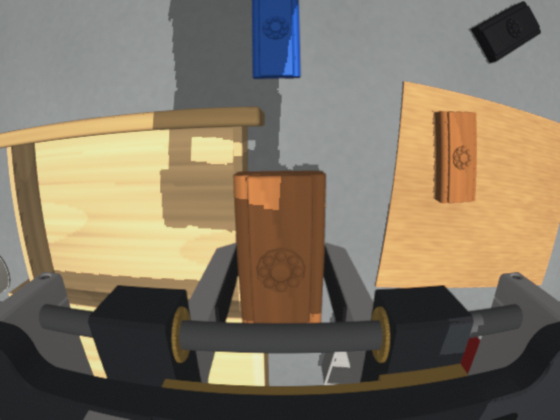

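View pics/t3.png

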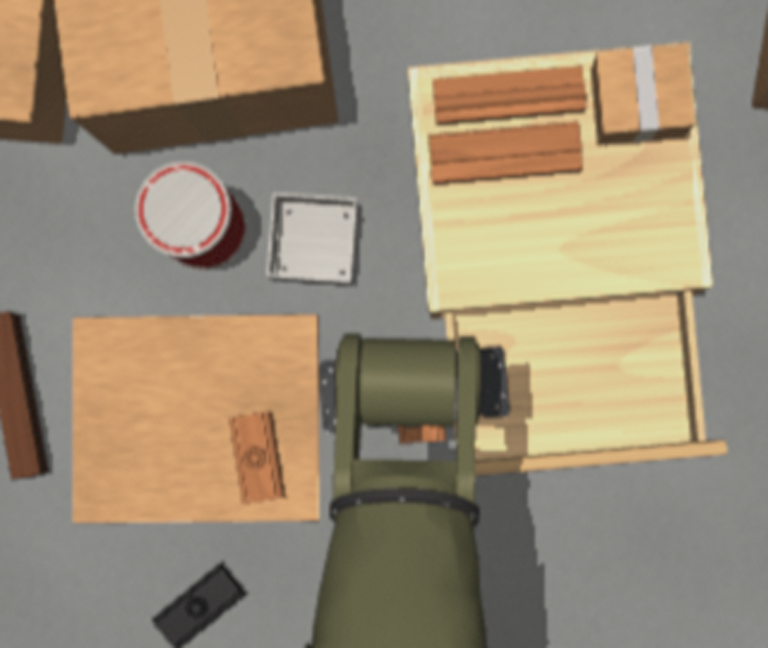

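The wrist view shows the block held square in the jaws at (280,265), with the drawer's left wall at (245,180) and its front at (130,125). I place it near the front left corner.

drive_tool(
  plan=[
    [-1, [-0.06, 0, -0.35], [0, 0, 0]],
    [-1, [-0.118, 0, -0.743], [0, 0, 0]],
    [-1, [-0.118, 0, -0.743], [0, 0, 0]],
    [-1, [-0.118, 0.3, -0.743], [0, 0, 0]],
    [-1, [-0.118, 0.6, -0.743], [0, 0, 0]],
    [-1, [-0.118, 0.85, -0.743], [0, 0, 0]],
    [-1, [-0.118, 0.85, -0.743], [0, 0, 0]],
  ],
)

```text
t: 13.05
eef_pos: [0.5177, -0.0726, 0.0941]
tool_rot: [0.707, -0.706, -0.023, 0.028]
ft_force: [-0.5, -0.5, -1.2]
grip_width: 0.527
```

```bash
python3 - <<'E'
from h import *
p,R=st();print(dr(p)); c=capture("wrist");save("w4",c["img"])
E
```

```text
t 13.05 p [ 0.5177 -0.0726  0.0941] R [[0.997, -0.007, -0.072], [0.072, 0.002, 0.997], [-0.007, -1.0, 0.002]] F [-0.5 -0.5 -1.2] g 0.527 q [-0.21  0.4   1.73  0.    1.02 -1.85]
[ 0.51153669 -0.10755813]
```

View pics/w4.png

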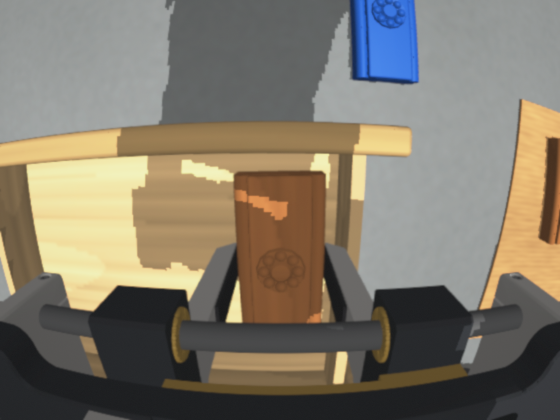

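The wrist view shows the block at (280,245) inside the walls, with the left wall at (345,180). I lower it.

drive_tool(
  plan=[
    [-1, [0, 0, 0], [0, 0, 0]],
    [-1, [0, 0.15, -0.02], [0, 0, 0]],
    [-1, [0, 0.28, -0.02], [0, 0, 0]],
    [-1, [0, 0.33, -0.02], [0, 0, 0]],
    [-1, [0, 0.33, -0.02], [0, 0, 0]],
  ],
)

```text
t: 13.6
eef_pos: [0.5198, -0.0768, 0.0589]
tool_rot: [-0.707, 0.707, 0.025, -0.025]
ft_force: [-0.2, -0.8, -1.6]
grip_width: 0.525
```

```bash
python3 - <<'E'
from h import *
p,R=st();print(dr(p))
E
```

```text
t 13.6 p [ 0.5198 -0.0768  0.0589] R [[0.997, 0.001, -0.071], [0.071, -0.0, 0.997], [0.001, -1.0, -0.0]] F [-0.2 -0.8 -1.6] g 0.525 q [-0.22  0.45  1.74  0.    0.94 -1.86]
[ 0.51337489 -0.11188442]
```

drive_tool(
  plan=[
    [-1, [0, 0.05, 0], [0, 0, 0]],
    [-1, [0, 0.07, 0], [0, 0, 0]],
    [-1, [0, 0.08, 0], [0, 0, 0]],
    [-1, [0, 0.08, 0], [0, 0, 0]],
  ],
)

```text
t: 14.0
eef_pos: [0.5197, -0.0769, 0.0491]
tool_rot: [-0.707, 0.707, 0.025, -0.025]
ft_force: [0.8, 1.3, 0.3]
grip_width: 0.528
```

drive_tool(
  plan=[
    [-1, [-0.04, 0, 0], [0, 0, 0]],
    [-1, [-0.07, 0, 0], [0, 0, 0]],
    [-1, [-0.085, 0, 0], [0, 0, 0]],
    [-1, [-0.095, 0, 0], [0, 0, 0]],
    [-1, [-0.095, 0, 0], [0, 0, 0]],
  ],
)

```text
t: 14.5
eef_pos: [0.5081, -0.0779, 0.049]
tool_rot: [-0.707, 0.707, 0.025, -0.025]
ft_force: [0.8, 0.2, 6.0]
grip_width: 0.53
```

```bash
python3 - <<'E'
from h import *
p,R=st();print(dr(p))
E
```

```text
t 14.5 p [ 0.5081 -0.0779  0.049 ] R [[0.997, 0.001, -0.071], [0.071, -0.0, 0.997], [0.001, -1.0, -0.0]] F [0.8 0.2 6. ] g 0.53 q [-0.22  0.45  1.78 -0.    0.91 -1.86]
[ 0.50168724 -0.11218704]
```

drive_tool(
  plan=[
    [-1, [-0.01, 0, 0], [0, 0, 0]],
    [-1, [-0.02, 0, 0], [0, 0, 0]],
    [-1, [-0.02, 0, 0], [0, 0, 0]],
  ],
)

```text
t: 14.8
eef_pos: [0.5062, -0.0781, 0.0491]
tool_rot: [-0.707, 0.707, 0.026, -0.024]
ft_force: [5.1, 0.0, 4.4]
grip_width: 0.528
```

drive_tool(
  plan=[
    [0.3, [0.02, 0, 0], [0, 0, 0]],
    [0.3, [0.02, 0, 0], [0, 0, 0]],
    [0.3, [0.02, 0, 0], [0, 0, 0]],
    [0.3, [0.02, -0.2, 0], [0, 0, 0]],
    [0.3, [0.02, -0.35, 0], [0, 0, 0]],
    [0.3, [0.02, -0.35, 0], [0, 0, 0]],
    [-1, [0.02, -0.35, -0.2], [0, 0, 0]],
    [-1, [0.02, -0.35, -0.42], [0, 0, 0]],
    [-1, [0.02, -0.35, -0.42], [0, 0, 0]],
    [-1, [0.02, -0.35, -0.42], [0, 0, 0]],
    [-1, [0.02, -0.35, -0.42], [0, 0, 0]],
    [-1, [0.02, -0.35, -0.42], [0, 0, 0]],
  ],
  newtons=40,
)

```text
t: 16.0
eef_pos: [0.5115, -0.1273, 0.0904]
tool_rot: [0.707, -0.707, -0.025, 0.026]
ft_force: [-0.6, 0.4, 0.1]
grip_width: 0.18
```

```bash
python3 - <<'E'
from h import *
p,R=st();print(dr(p)); c=capture("wrist");save("w5",c["img"]);c["fish"]=1;W=cloud(c)
for d in trace(c,"block_a")[:4]:
        m=d["pixels"]&np.isfinite(W[...,0]); X=W[m]; X=X[(X[:,2]>.008)&(X[:,2]<.055)];r=cv2.minAreaRect(X[:,:2].astype(np.float32)*1000)
        print(round(d["conf"],2),d["xy"],len(X),r,dr(np.array(r[0])).round(1))
E
```

```text
t 16.0 p [ 0.5115 -0.1273  0.0904] R [[0.997, -0.0, -0.072], [0.072, 0.0, 0.997], [-0.0, -1.0, 0.0]] F [-0.6  0.4  0.1] g 0.18 q [-0.31  0.41  1.72  0.    1.01 -1.96]
[ 0.50165024 -0.1616989 ]
0.92 [446.4, 49.9] 5636 ((352.5973205566406, -5.578731536865234), (88.34681701660156, 50.40479278564453), 4.719305515289307) [351.4 -29.5]
0.67 [349.2, 230.2] 7657 ((503.2220764160156, -75.84305572509766), (85.86605072021484, 55.188724517822266), 5.396679401397705) [ 496.9 -109.8]
```

View pics/w5.png

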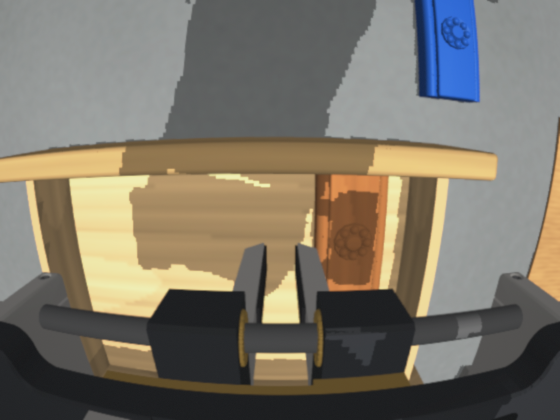

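The wrist view shows block 1 at (350,230) with its end at the drawer front and a gap on the left to the wall at (415,230). I close the fingers and push it left.

drive_tool(
  plan=[
    [-1, [0, 0, 0], [0, 0, 0]],
    [-1, [0, 0, 0], [0, 0, 0]],
    [-1, [0, 0, 0], [0, 0, 0]],
    [-1, [0, 0.18, 0], [0, 0, 0]],
    [-1, [0, 0.36, 0], [0, 0, 0]],
    [-1, [0, 0.36, 0], [0, 0, 0]],
  ],
)

```text
t: 16.7
eef_pos: [0.5103, -0.1276, 0.0453]
tool_rot: [0.707, -0.706, -0.024, 0.026]
ft_force: [-0.1, -0.0, 0.6]
grip_width: 0.006
```

drive_tool(
  plan=[
    [-1, [0, 0, 0.05], [0, 0, 0]],
    [-1, [0, 0, 0.1], [0, 0, 0]],
    [-1, [0, 0, 0.14], [0, 0, 0]],
    [-1, [0, 0, 0.18], [0, 0, 0]],
    [-1, [0, 0, 0.22], [0, 0, 0]],
    [-1, [0, 0, 0.25], [0, 0, 0]],
    [-1, [0, 0, 0.25], [0, 0, 0]],
  ],
)

```text
t: 17.4
eef_pos: [0.51, -0.0978, 0.0482]
tool_rot: [-0.706, 0.707, 0.026, -0.025]
ft_force: [0.0, -1.8, 6.0]
grip_width: 0.002
```

```bash
python3 - <<'E'
from h import *
p,R=st();print(dr(p)); c=capture("wrist");save("w6",c["img"])
E
```

```text
t 17.4 p [ 0.51   -0.0978  0.0482] R [[0.997, 0.002, -0.071], [0.071, -0.001, 0.997], [0.001, -1.0, -0.001]] F [ 0.  -1.8  6. ] g 0.002 q [-0.26  0.46  1.77 -0.    0.91 -1.9 ]
[ 0.50214732 -0.13222851]
```

View pics/w6.png

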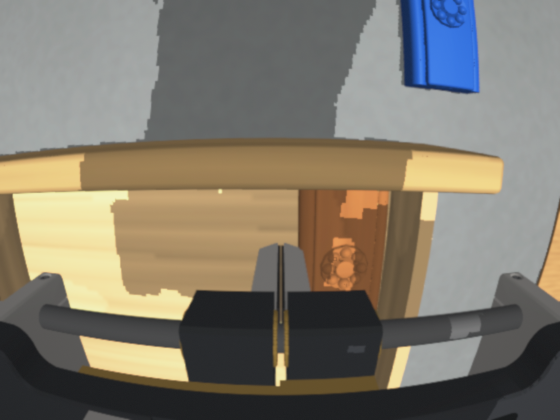

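drive_tool(
  plan=[
    [-1, [0, 0, 0.015], [0, 0, 0]],
    [-1, [0, 0, 0.03], [0, 0, 0]],
    [-1, [0, 0, 0.03], [0, 0, 0]],
  ],
)

```text
t: 17.75
eef_pos: [0.5098, -0.0946, 0.0482]
tool_rot: [-0.706, 0.707, 0.026, -0.024]
ft_force: [1.2, -3.4, 6.2]
grip_width: 0.003
```

drive_tool(
  plan=[
    [-1, [0, 0, 0.01], [0, 0, 0]],
    [-1, [0, 0, 0.015], [0, 0, 0]],
    [-1, [0, 0, 0.015], [0, 0, 0]],
  ],
)

```text
t: 18.05
eef_pos: [0.5096, -0.0929, 0.0482]
tool_rot: [-0.706, 0.707, 0.026, -0.025]
ft_force: [0.2, -4.4, 5.6]
grip_width: 0.006
```

drive_tool(
  plan=[
    [-1, [0, 0, 0.01], [0, 0, 0]],
    [-1, [0, 0, 0.02], [0, 0, 0]],
    [-1, [0, 0, 0.02], [0, 0, 0]],
  ],
)

```text
t: 18.35
eef_pos: [0.5095, -0.0915, 0.0483]
tool_rot: [-0.706, 0.708, 0.026, -0.024]
ft_force: [0.1, -13.3, 5.2]
grip_width: 0.006
```

```bash
python3 - <<'E'
from h import *
p,R=st();print(dr(p)); c=capture("wrist");save("w7",c["img"])
E
```

```text
t 18.35 p [ 0.5095 -0.0915  0.0483] R [[0.997, 0.002, -0.071], [0.071, -0.003, 0.997], [0.002, -1.0, -0.003]] F [  0.1 -13.3   5.2] g 0.006 q [-0.25  0.45  1.77 -0.    0.91 -1.89]
[ 0.50211268 -0.12590757]
```

View pics/w7.png

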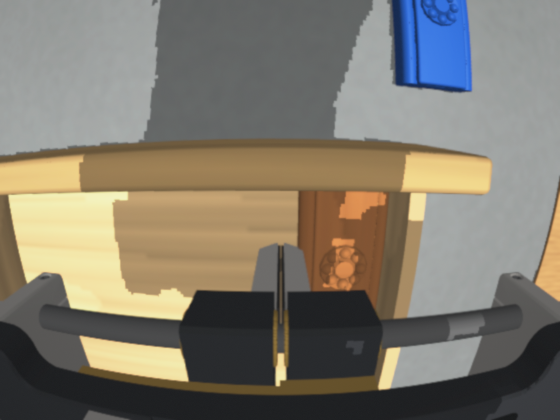

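The wrist view shows block 1 flush against the left wall at (395,240), with 13 N of contact force. Next is block 2.

drive_tool(
  plan=[
    [-1, [0, 0, -0.1], [0, 0, 0]],
    [-1, [0, -0.4, -0.1], [0, 0, 0]],
    [-1, [0, -0.8, -0.1], [0, 0, 0]],
    [0, [0, -0.99, 0.2], [0, 0, 0]],
    [1, [-0.1, -0.99, 0.6], [0, 0, 0]],
    [1, [-0.2, -0.99, 0.99], [0, 0, 0]],
    [1, [-0.2, -0.99, 0.99], [0, 0, 0]],
  ],
)

```text
t: 19.1
eef_pos: [0.4749, 0.0302, 0.1663]
tool_rot: [0.707, -0.706, -0.026, 0.027]
ft_force: [-0.3, -0.7, -0.3]
grip_width: 0.31
```

drive_tool(
  plan=[
    [1, [0, -0.3, 0.4], [0, -0.1, 0]],
    [1, [0, -0.3, 0.8], [0, -0.15, 0]],
    [1, [0, -0.3, 0.99], [0, -0.15, 0]],
    [1, [0, -0.3, 0.99], [0, -0.15, 0]],
  ],
)

```text
t: 19.5
eef_pos: [0.4679, 0.1472, 0.2023]
tool_rot: [0.704, -0.704, -0.068, 0.068]
ft_force: [-0.1, -0.8, 0.1]
grip_width: 0.65
```

```bash
python3 - <<'E'
from h import *
p,R=st(); c=capture("wrist");save("w8",c["img"]);c["fish"]=1;W=cloud(c)
for d in trace(c,"block_a")[:4]:
        m=d["pixels"]&np.isfinite(W[...,0]); X=W[m]; X=X[(X[:,2]>.008)&(X[:,2]<.055)];r=cv2.minAreaRect(X[:,:2].astype(np.float32)*1000)
        print(round(d["conf"],2),d["xy"],len(X),r,c["img"][d["pixels"]].mean(0).round())
to([.462,.214,.12],np.pi/2+np.radians(10.4))
E
```

```text
t 19.5 p [0.4679 0.1472 0.2023] R [[0.982, -0.0, -0.191], [0.191, 0.001, 0.982], [-0.0, -1.0, 0.001]] F [-0.1 -0.8  0.1] g 0.65 q [ 0.23  0.19  1.72  0.    1.23 -1.53]
0.78 [170.0, 64.3] 4048 ((343.96807861328125, -5.082302093505859), (105.61231994628906, 51.1616096496582), 5.047486782073975) [ 37.  72. 137.]
0.73 [95.6, 207.1] 1776 ((510.7880859375, -61.99700164794922), (96.26227569580078, 36.580299377441406), 4.4479546546936035) [197. 128.  75.]
0.67 [429.3, 66.6] 3520 ((282.76824951171875, 286.0453796386719), (50.327415466308594, 106.40657043457031), 38.378631591796875) [45. 44. 46.]
shift units [0.059 0.682 0.576]
turn units [-0.     0.01  -0.001]
```

View pics/w8.png

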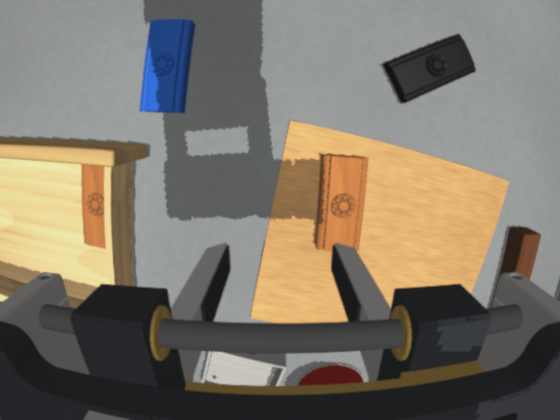

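The wrist view shows block 2 at (343,203) on the sheet, which the network missed this time. Block 1 is in the drawer corner at (95,205). I measure block 2 by depth.

```bash
python3 - <<'E'
from h import *
c=capture("wrist");c["fish"]=1;W=cloud(c);z=W[...,2]
m=(z>.01)&(z<.034)&(abs(W[...,0]-.462)<.09)&(abs(W[...,1]-.22)<.07)
n,l,s,_=cv2.connectedComponentsWithStats(m.astype(np.uint8)); k=1+s[1:,4].argmax();X=W[l==k]
r=cv2.minAreaRect(X[:,:2].astype(np.float32)*1000);print(s[k],r)
for d in trace(c,"block_a"): print(d["conf"],d["xy"])
x,y=np.array(r[0])/1000
to([x,y,.12],np.pi/2+np.radians(r[2] if r[2]<45 else r[2]-90))
E
```

```text
[ 318  155   53   96 4175] ((459.79296875, 213.67391967773438), (105.60694885253906, 50.664608001708984), 9.246395111083984)
0.9 [168.3, 65.5]
0.87 [94.2, 206.0]
0.83 [432.6, 65.6]
0.56 [343.8, 202.2]
0.23 [61.4, 213.3]
shift units [0.04  0.683 0.584]
turn units [ 0.     0.034 -0.001]
```

drive_tool(
  plan=[
    [1, [0.04, 0, 0.3], [0, 0.034, 0]],
    [1, [0.04, 0, 0.584], [0, 0.034, 0]],
    [1, [0.04, 0.2, 0.584], [0, 0.034, 0]],
    [1, [0.04, 0.6, 0.584], [0, 0.034, 0]],
    [1, [0.04, 0.9, 0.584], [0, 0.034, 0]],
    [1, [0.04, 0.9, 0.584], [0, 0.034, 0]],
  ],
)

```text
t: 20.3
eef_pos: [0.4579, 0.2129, 0.0903]
tool_rot: [-0.704, 0.706, 0.054, -0.059]
ft_force: [0.0, -0.6, 1.5]
grip_width: 1.003
```

```bash
python3 - <<'E'
from h import *
st();to([.4598,.2137,.0325],np.pi/2+np.radians(9.25))
E
```

```text
t 20.3 p [0.4579 0.2129 0.0903] R [[0.987, -0.007, -0.16], [0.16, -0.003, 0.987], [-0.008, -1.0, -0.002]] F [ 0.  -0.6  1.5] g 1.003 q [ 0.36  0.37  1.78  0.    1.   -1.37]
shift units [0.021 0.482 0.005]
turn units [ 0.002 -0.001 -0.01 ]
```

drive_tool(
  plan=[
    [1, [0, 0.25, 0], [0, 0, 0]],
    [1, [0, 0.4, 0], [0, 0, 0]],
    [1, [0, 0.47, 0], [0, 0, 0]],
    [1, [0, 0.47, 0], [0, 0, 0]],
  ],
  newtons=30,
)

```text
t: 20.7
eef_pos: [0.4602, 0.2143, 0.0385]
tool_rot: [-0.705, 0.705, 0.057, -0.057]
ft_force: [0.6, -0.1, 0.6]
grip_width: 0.998
```

drive_tool(
  plan=[
    [0, [0, 0, 0], [0, 0, 0]],
    [0, [0, 0, 0], [0, 0, 0]],
    [-1, [0, 0, 0], [0, 0, 0]],
    [-1, [0, 0, 0], [0, 0, 0]],
    [-1, [0, 0, 0], [0, 0, 0]],
    [-1, [0, 0, 0], [0, 0, 0]],
    [-1, [0, 0, 0], [0, 0, 0]],
  ],
)

```text
t: 21.4
eef_pos: [0.4597, 0.2147, 0.0379]
tool_rot: [0.705, -0.705, -0.057, 0.057]
ft_force: [-0.8, 0.4, 1.7]
grip_width: 0.516
```

drive_tool(
  plan=[
    [-1, [0, -0.3, 0], [0, 0, 0]],
    [-1, [0, -0.65, 0], [0, 0, 0]],
    [-1, [0, -0.99, 0], [0, 0, 0]],
    [-1, [0, -0.99, 0], [0, 0, 0]],
  ],
)

```text
t: 21.8
eef_pos: [0.4615, 0.2155, 0.1616]
tool_rot: [0.706, -0.704, -0.06, 0.054]
ft_force: [0.6, -0.0, -1.3]
grip_width: 0.517
```

```bash
python3 - <<'E'
from h import *
p,R=st();print(dr(p)); T=und(.512,-.165-.01); print(T);to([*T,.2],np.pi/2+.068)
E
```

```text
t 21.8 p [0.4615 0.2155 0.1616] R [[0.987, 0.008, -0.161], [0.161, 0.003, 0.987], [0.008, -1.0, 0.002]] F [ 0.6 -0.  -1.3] g 0.517 q [ 0.36  0.27  1.72 -0.    1.14 -1.37]
[0.47510801 0.18363082]
[ 0.5227049 -0.1398327]
shift units [ 0.028 -0.324 -3.004]
turn units [-0.003  0.12   0.01 ]
```

The grip on block 2 is shallow: the tips overlap only about 2 mm of the base. I set it down and grip it deeper.

drive_tool(
  plan=[
    [-1, [0, 0.4, 0], [0, 0, 0]],
    [-1, [0, 0.75, 0], [0, 0, 0]],
    [-1, [0, 0.92, 0], [0, 0, 0]],
    [-1, [0, 0.98, 0], [0, 0, 0]],
    [-1, [0, 0.98, 0], [0, 0, 0]],
    [0.4, [0, 0.98, 0], [0, 0, 0]],
    [0.4, [0, 0.98, 0], [0, 0, 0]],
    [0.4, [0, 0.98, 0], [0, 0, 0]],
    [0.4, [0, 0.98, 0], [0, 0, 0]],
  ],
)

```text
t: 22.7
eef_pos: [0.4598, 0.2148, 0.0393]
tool_rot: [0.705, -0.705, -0.057, 0.057]
ft_force: [-0.4, 0.4, 0.6]
grip_width: 0.704
```

drive_tool(
  plan=[
    [0.4, [0, 0.03, 0], [0, 0, 0]],
    [0.4, [0, 0.06, 0], [0, 0, 0]],
    [0.4, [0, 0.06, 0], [0, 0, 0]],
    [0.4, [0, 0.06, 0], [0, 0, 0]],
  ],
)

```text
t: 23.1
eef_pos: [0.4596, 0.2147, 0.0317]
tool_rot: [-0.705, 0.705, 0.057, -0.057]
ft_force: [-0.7, -0.4, 0.8]
grip_width: 0.7
```

drive_tool(
  plan=[
    [-1, [0, 0, 0], [0, 0, 0]],
    [-1, [0, 0, 0], [0, 0, 0]],
    [-1, [0, 0, 0], [0, 0, 0]],
    [-1, [0, 0, 0], [0, 0, 0]],
    [-1, [0, -0.3, 0], [0, 0, 0]],
    [-1, [0, -0.65, 0], [0, 0, 0]],
    [-1, [0, -0.99, 0], [0, 0, 0]],
    [-1, [0, -0.99, 0], [0, 0, 0]],
  ],
  newtons=35,
)

```text
t: 23.9
eef_pos: [0.4616, 0.2155, 0.1557]
tool_rot: [0.706, -0.704, -0.06, 0.054]
ft_force: [-0.3, 0.4, -2.1]
grip_width: 0.528
```

```bash
python3 - <<'E'
from h import *
p,R=st();print(dr(p)); T=und(.512,-.175); print(T);to([*T,.2],np.pi/2+.068)
c=capture("wrist");save("w9",c["img"])
E
```

```text
t 23.9 p [0.4616 0.2155 0.1557] R [[0.987, 0.008, -0.161], [0.161, 0.003, 0.987], [0.008, -1.0, 0.002]] F [-0.3  0.4 -2.1] g 0.528 q [ 0.36  0.28  1.72 -0.    1.13 -1.37]
[0.47513041 0.18362938]
[ 0.5227049 -0.1398327]
shift units [ 0.028 -0.374 -3.004]
turn units [-0.003  0.12   0.01 ]
```

View pics/w9.png

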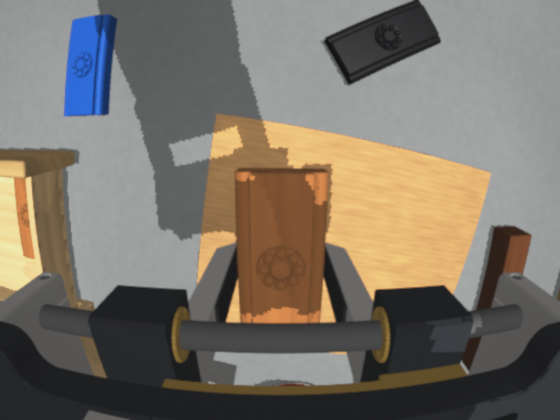

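drive_tool(
  plan=[
    [-1, [0.03, -0.2, -0.2], [0, 0.04, 0]],
    [-1, [0.03, -0.38, -0.5], [0, 0.08, 0]],
    [-1, [0.03, -0.38, -0.8], [0, 0.12, 0]],
    [-1, [0.03, -0.38, -0.98], [0, 0.12, 0]],
    [-1, [0.03, -0.38, -0.98], [0, 0.12, 0]],
  ],
)

```text
t: 24.45
eef_pos: [0.4821, 0.0972, 0.1948]
tool_rot: [-0.707, 0.707, 0.022, -0.024]
ft_force: [-0.3, 0.7, -2.0]
grip_width: 0.526
```

```bash
python3 - <<'E'
from h import *
p,R=st();to([*und(.513,-.168),.2],np.pi/2+.068)
E
```

```text
t 24.45 p [0.4821 0.0972 0.1948] R [[0.998, -0.002, -0.065], [0.065, -0.001, 0.998], [-0.002, -1.0, -0.0]] F [-0.3  0.7 -2. ] g 0.526 q [ 0.12  0.2   1.72 -0.    1.22 -1.51]
shift units [ 0.218 -0.043 -1.935]
turn units [ 0.001 -0.004 -0.003]
```

drive_tool(
  plan=[
    [-1, [0.11, 0, -0.3], [0, -0.004, 0]],
    [-1, [0.11, 0, -0.65], [0, -0.004, 0]],
    [-1, [0.11, 0, -0.97], [0, -0.004, 0]],
    [-1, [0.11, 0, -0.97], [0, -0.004, 0]],
  ],
)

```text
t: 24.85
eef_pos: [0.5031, -0.0185, 0.1949]
tool_rot: [-0.707, 0.707, 0.023, -0.025]
ft_force: [-0.2, 0.2, -1.2]
grip_width: 0.526
```

drive_tool(
  plan=[
    [-1, [0.11, 0, -0.3], [0, 0, 0]],
    [-1, [0.11, 0, -0.65], [0, 0, 0]],
    [-1, [0.11, 0, -0.97], [0, 0, 0]],
    [-1, [0.11, 0, -0.97], [0, 0, 0]],
  ],
)

```text
t: 25.25
eef_pos: [0.5247, -0.1333, 0.1949]
tool_rot: [0.707, -0.707, -0.024, 0.025]
ft_force: [0.2, 0.5, -1.4]
grip_width: 0.526
```

```bash
python3 - <<'E'
from h import *
p,R=st();print(dr(p));to([*und(.513,-.168),.08],np.pi/2+.068)
c=capture("wrist");save("w10",c["img"]);c["fish"]=1;W=cloud(c)
for d in trace(c,"block_a")[:4]:
        m=d["pixels"]&np.isfinite(W[...,0]); X=W[m]; print(round(d["conf"],2),d["xy"],len(X),np.median(X,0).round(3));
D=dr(W);z=W[...,2];m=(z>.036)&(z<.05)&(D[...,0]>.452)&(D[...,0]<.58)&(D[...,1]<-.068)&(D[...,1]>-.13)
print(m.sum(),np.percentile(D[m],[1,50,99],axis=0).round(4).tolist())
E
```

```text
t 25.25 p [ 0.5247 -0.1333  0.1949] R [[0.998, -0.002, -0.068], [0.068, 0.0, 0.998], [-0.002, -1.0, 0.0]] F [ 0.2  0.5 -1.4] g 0.526 q [-0.32  0.31  1.59 -0.    1.25 -1.96]
[ 0.51442243 -0.16857788]
shift units [-0.01   0.957  0.004]
turn units [-0.     0.    -0.002]
0.92 [355.3, 194.3] 5057 [ 0.505 -0.061  0.042]
0.86 [407.7, 50.8] 4198 [ 0.348 -0.011  0.022]
0.63 [281.3, 239.6] 13731 [ 0.509 -0.134  0.189]
0.63 [14.5, 81.6] 1144 [ 0.386 -0.494  0.021]
4544 [[0.4529, -0.1158], [0.5, -0.0939], [0.5519, -0.0687]]
```

View pics/w10.png

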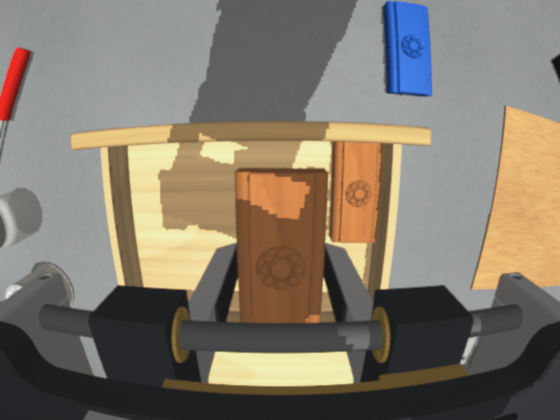

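The wrist view shows the held block at (280,240) and block 1 in the corner at (357,195). I lower block 2.

drive_tool(
  plan=[
    [-1, [0, 0.25, 0], [0, 0, 0]],
    [-1, [0, 0.6, 0], [0, 0, 0]],
    [-1, [0, 0.95, 0], [0, 0, 0]],
    [-1, [0, 1.0, 0], [0, 0, 0]],
    [-1, [0, 1.0, 0], [0, 0, 0]],
    [-1, [0, 1.0, 0], [0, 0, 0]],
  ],
)

```text
t: 25.95
eef_pos: [0.5258, -0.1307, 0.0783]
tool_rot: [-0.706, 0.707, 0.026, -0.025]
ft_force: [0.2, -0.6, -1.1]
grip_width: 0.527
```

drive_tool(
  plan=[
    [-1, [0, 0.1, 0], [0, 0, 0]],
    [-1, [0, 0.17, 0], [0, 0, 0]],
    [-1, [0, 0.21, 0], [0, 0, 0]],
    [-1, [0, 0.21, 0], [0, 0, 0]],
  ],
)

```text
t: 26.35
eef_pos: [0.5243, -0.1311, 0.0503]
tool_rot: [0.707, -0.707, -0.025, 0.025]
ft_force: [0.3, 0.5, -0.6]
grip_width: 0.528
```

```bash
python3 - <<'E'
from h import *
p,R=st();print(dr(p))
E
```

```text
t 26.35 p [ 0.5243 -0.1311  0.0503] R [[0.997, -0.001, -0.071], [0.071, 0.0, 0.997], [-0.001, -1.0, 0.0]] F [ 0.3  0.5 -0.6] g 0.528 q [-0.31  0.49  1.7  -0.    0.94 -1.95]
[ 0.51422511 -0.16638518]
```

drive_tool(
  plan=[
    [-1, [0, 0.015, 0], [0, 0, 0]],
    [-1, [0, 0.025, 0], [0, 0, 0]],
    [-1, [-0.04, 0.025, 0], [0, 0, 0]],
    [-1, [-0.08, 0.025, 0], [0, 0, 0]],
    [-1, [-0.1, 0.025, 0], [0, 0, 0]],
    [-1, [-0.115, 0.025, 0], [0, 0, 0]],
    [-1, [-0.125, 0.025, 0], [0, 0, 0]],
    [-1, [-0.125, 0.025, 0], [0, 0, 0]],
  ],
)

```text
t: 27.15
eef_pos: [0.5113, -0.1322, 0.0488]
tool_rot: [-0.706, 0.707, 0.027, -0.023]
ft_force: [9.6, 2.8, -3.8]
grip_width: 0.525
```

drive_tool(
  plan=[
    [0.3, [0.02, 0, 0], [0, 0, 0]],
    [0.3, [0.02, 0, 0], [0, 0, 0]],
    [0.3, [0.02, 0, 0], [0, 0, 0]],
    [0.3, [0.02, -0.2, 0], [0, 0, 0]],
    [0.3, [0.02, -0.35, 0], [0, 0, 0]],
    [0.3, [0.02, -0.35, 0], [0, 0, 0]],
    [-1, [0.02, -0.35, -0.2], [0, 0, 0]],
    [-1, [0.02, -0.35, -0.42], [0, 0, 0]],
    [-1, [0.02, -0.35, -0.42], [0, 0, 0]],
    [-1, [0.02, -0.35, -0.42], [0, 0, 0]],
    [-1, [0.02, -0.35, -0.42], [0, 0, 0]],
    [-1, [0.02, -0.35, -0.42], [0, 0, 0]],
  ],
  newtons=40,
)

```text
t: 28.35
eef_pos: [0.5156, -0.1816, 0.0898]
tool_rot: [0.707, -0.707, -0.025, 0.025]
ft_force: [-0.7, -0.0, 0.3]
grip_width: 0.175
```

drive_tool(
  plan=[
    [-1, [0, 0, 0], [0, 0, 0]],
    [-1, [0, 0, 0], [0, 0, 0]],
    [-1, [0, 0, 0], [0, 0, 0]],
    [-1, [0, 0, 0], [0, 0, 0]],
  ],
)

```text
t: 28.75
eef_pos: [0.5157, -0.1823, 0.0901]
tool_rot: [-0.707, 0.707, 0.025, -0.025]
ft_force: [0.2, 0.8, -0.4]
grip_width: 0.004
```

```bash
python3 - <<'E'
from h import *
p,R=st();print(dr(p)); c=capture("wrist");save("w11",c["img"])
E
```

```text
t 28.75 p [ 0.5157 -0.1823  0.0901] R [[0.997, 0.0, -0.071], [0.071, -0.0, 0.997], [0.0, -1.0, -0.0]] F [ 0.2  0.8 -0.4] g 0.004 q [-0.41  0.45  1.67  0.    1.03 -2.05]
[ 0.50212927 -0.21685446]
```

View pics/w11.png

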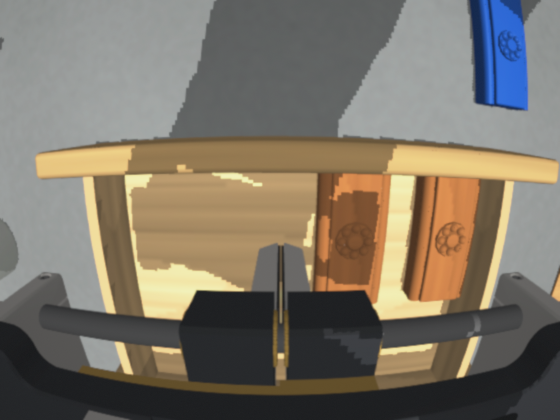

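The wrist view shows block 2 at (355,240) and block 1 at (448,240), both ends at the front, with a gap between them. I push block 2 left.

drive_tool(
  plan=[
    [-1, [0, 0.18, 0], [0, 0, 0]],
    [-1, [0, 0.35, 0], [0, 0, 0]],
    [-1, [0, 0.35, 0], [0, 0, 0]],
    [-1, [0, 0.35, 0.05], [0, 0, 0]],
    [-1, [0, 0.35, 0.1], [0, 0, 0]],
    [-1, [0, 0.35, 0.15], [0, 0, 0]],
    [-1, [0, 0.35, 0.2], [0, 0, 0]],
    [-1, [0, 0.35, 0.25], [0, 0, 0]],
    [-1, [0, 0.35, 0.29], [0, 0, 0]],
    [-1, [0, 0.35, 0.32], [0, 0, 0]],
    [-1, [0, 0.35, 0.32], [0, 0, 0]],
  ],
)

```text
t: 29.9
eef_pos: [0.5135, -0.1438, 0.0488]
tool_rot: [-0.706, 0.707, 0.026, -0.025]
ft_force: [0.9, -1.1, 6.2]
grip_width: 0.004
```

drive_tool(
  plan=[
    [-1, [0, 0, 0.01], [0, 0, 0]],
    [-1, [0, 0, 0.02], [0, 0, 0]],
    [-1, [0, 0, 0.02], [0, 0, 0]],
  ],
)

```text
t: 30.2
eef_pos: [0.5133, -0.1418, 0.0488]
tool_rot: [-0.706, 0.707, 0.026, -0.025]
ft_force: [0.6, -3.6, 6.1]
grip_width: 0.005
```

```bash
python3 - <<'E'
from h import *
p,R=st();print(dr(p)); c=capture("wrist");save("w12",c["img"])
E
```

```text
t 30.2 p [ 0.5133 -0.1418  0.0488] R [[0.997, 0.002, -0.071], [0.071, -0.001, 0.997], [0.002, -1.0, -0.001]] F [ 0.6 -3.6  6.1] g 0.005 q [-0.34  0.48  1.73 -0.    0.93 -1.98]
[ 0.50250459 -0.17630726]
```

View pics/w12.png

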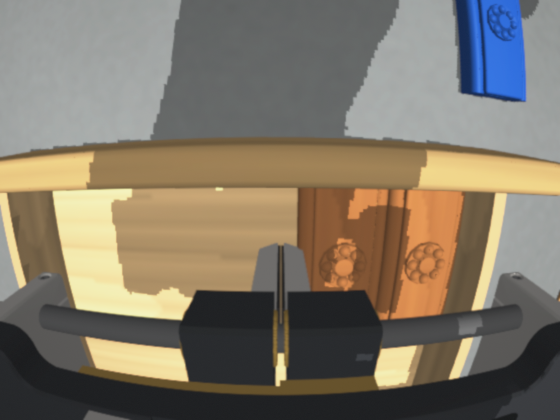

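drive_tool(
  plan=[
    [-1, [0, 0, 0.01], [0, 0, 0]],
    [-1, [0, 0, 0.02], [0, 0, 0]],
    [-1, [0, 0, 0.02], [0, 0, 0]],
  ],
)

```text
t: 30.55
eef_pos: [0.5132, -0.1407, 0.0489]
tool_rot: [-0.705, 0.708, 0.026, -0.024]
ft_force: [-0.8, -14.9, 3.7]
grip_width: 0.003
```

drive_tool(
  plan=[
    [-1, [0, 0, 0.01], [0, 0, 0]],
    [-1, [0, 0, 0.015], [0, 0, 0]],
    [-1, [0, 0, 0.015], [0, 0, 0]],
  ],
)

```text
t: 30.85
eef_pos: [0.5133, -0.1404, 0.049]
tool_rot: [-0.705, 0.709, 0.026, -0.024]
ft_force: [0.4, -25.3, 1.8]
grip_width: 0.003
```

drive_tool(
  plan=[
    [-1, [0, 0, -0.12], [0, 0, 0]],
    [-1, [0, -0.3, -0.12], [0, 0, 0]],
    [-1, [0, -0.7, -0.12], [0, 0, 0]],
    [-1, [0.3, -0.99, 0.3], [0, 0, 0]],
    [-1, [0.55, -0.99, 0.4], [0, 0, 0]],
    [-1, [0.55, -0.99, 0.4], [0, 0, 0]],
  ],
)

```text
t: 31.45
eef_pos: [0.5778, -0.0817, 0.1685]
tool_rot: [0.707, -0.707, -0.027, 0.025]
ft_force: [-0.3, -1.3, -0.2]
grip_width: 0.004
```

```bash
cat >> h.py <<'E'
def rows(W,img=None):
    D=dr(W);z=W[...,2]
    m=(z>.028)&(z<.05)&(D[...,0]>.4525)&(D[...,0]<.60)&(D[...,1]<-.070)&(D[...,1]>-.24)
    n,l,s,_=cv2.connectedComponentsWithStats(m.astype(np.uint8)); k=1+s[1:,4].argmax();P=D[l==k]
    print("row",len(P),cv2.minAreaRect((P*1000).astype(np.float32)),np.percentile(P,[.5,99.5],axis=0).round(4).tolist())
    for y in np.arange(-.16,-.075,.01):
        q=P[abs(P[:,1]-y)<.004]; 
        if len(q): print("  y",round(y,3),"far end",np.percentile(q[:,0],99).round(4),"near",q[:,0].min().round(4))
E
python3 - <<'E'
from h import *
p,R=st();print(dr(p)); c=capture("wrist");save("w13",c["img"]);c["fish"]=1;W=cloud(c);rows(W)
for d in trace(c,"block_a")[:4]:
        m=d["pixels"]&np.isfinite(W[...,0]); X=W[m]; X=X[(X[:,2]>.028)&(X[:,2]<.055)]
        if len(X)<500: continue
        r=cv2.minAreaRect((dr(X)*1000).astype(np.float32)); print(round(d["conf"],2),d["xy"],len(X),r)
E
```

```text
t 31.45 p [ 0.5778 -0.0817  0.1685] R [[0.997, 0.003, -0.074], [0.074, 0.0, 0.997], [0.003, -1.0, 0.0]] F [-0.3 -1.3 -0.2] g 0.004 q [-0.2   0.42  1.49  0.    1.22 -1.85]
[ 0.57094186 -0.12078227]
row 12177 ((502.8846130371094, -118.22979736328125), (100.73037719726562, 96.45716094970703), 0.02462928183376789) [[0.4531, -0.1655], [0.5524, -0.0705]]
  y -0.16 far end 0.5519 near 0.4527
  y -0.15 far end 0.5514 near 0.453
  y -0.14 far end 0.5514 near 0.4532
  y -0.13 far end 0.5512 near 0.4525
  y -0.12 far end 0.5518 near 0.4525
  y -0.11 far end 0.5518 near 0.4527
  y -0.1 far end 0.552 near 0.4528
  y -0.09 far end 0.5519 near 0.4525
  y -0.08 far end 0.5517 near 0.4525
0.6 [259.9, 131.7] 6498 ((500.4187316894531, -141.43460083007812), (105.62821960449219, 50.14421844482422), 0.5191330313682556)
0.58 [314.9, 133.7] 6502 ((500.5911865234375, -90.92408752441406), (50.429203033447266, 105.20094299316406), 89.89395141601562)
```

View pics/w13.png

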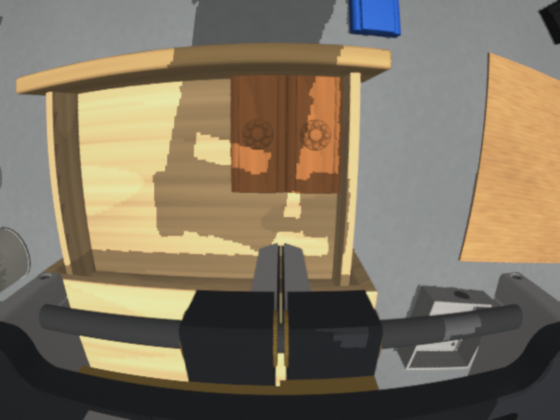

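The wrist view shows the row closed up, with its blocks at (258,135) and (316,135), the far ends level with each other, and both against the front and the left wall. The fit puts the block centres 52 mm from the front and their yaw below 0.6°. Now I shut the drawer.

```bash
python3 - <<'E'
from h import *
to([*und(.40,-.2015),.168],np.pi/2+.068)
E
```

```text
shift units [-1.401 -0.014 -0.648]
turn units [-0.001  0.006 -0.002]
```

drive_tool(
  plan=[
    [-1, [-0.4, 0, -0.2], [0, 0, 0]],
    [-1, [-0.7, 0, -0.35], [0, 0.006, 0]],
    [-1, [-0.7, 0, -0.35], [0, 0.006, 0]],
  ],
)

```text
t: 31.85
eef_pos: [0.49, -0.1348, 0.166]
tool_rot: [0.707, -0.706, -0.021, 0.023]
ft_force: [-0.8, 0.3, 0.3]
grip_width: 0.001
```

drive_tool(
  plan=[
    [-1, [-0.4, 0, -0.2], [0, 0, 0]],
    [-1, [-0.72, 0, -0.3], [0, 0, 0]],
    [-1, [-0.72, 0, -0.3], [0, 0, 0]],
    [-1, [-0.72, 0.4, -0.3], [0, 0, 0]],
    [-1, [-0.72, 0.7, -0.3], [0, 0, 0]],
    [-1, [-0.72, 0.83, -0.3], [0, 0, 0]],
    [-1, [-0.72, 0.83, -0.3], [0, 0, 0]],
  ],
)

```text
t: 32.55
eef_pos: [0.4094, -0.1738, 0.0651]
tool_rot: [0.708, -0.706, -0.022, 0.025]
ft_force: [0.6, 0.2, 0.3]
grip_width: 0.004
```

```bash
python3 - <<'E'
from h import *
p,R=st();print(dr(p));to([*und(.43,-.2015),.065],np.pi/2+.068)
c=capture("wrist");save("w14",c["img"]); c=capture("side");save("s14",c["img"])
E
```

```text
t 32.55 p [ 0.4094 -0.1738  0.0651] R [[0.998, -0.004, -0.066], [0.066, 0.002, 0.998], [-0.004, -1.0, 0.003]] F [0.6 0.2 0.3] g 0.004 q [-0.48  0.29  1.96  0.    0.89 -2.12]
[ 0.39661729 -0.20117343]
shift units [ 0.278 -0.    -0.002]
turn units [-0.003 -0.003 -0.005]
```

View pics/s14.png

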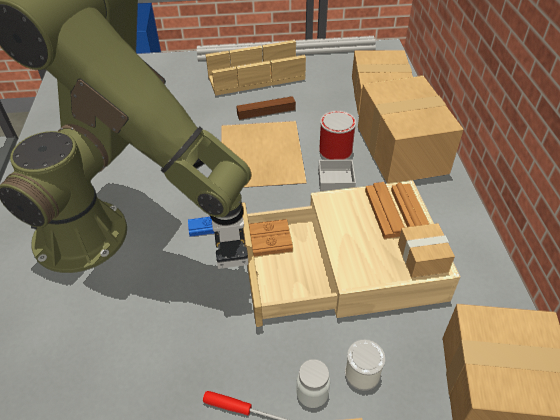

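The side view shows the row at (270,236) in the open drawer and the closed fingers in front of the board at (232,255). I push slowly.

drive_tool(
  plan=[
    [-1, [0.1, 0, 0], [0, 0, 0]],
    [-1, [0.18, 0, 0], [0, 0, 0]],
    [-1, [0.22, 0, 0], [0, 0, 0]],
    [-1, [0.25, 0, 0], [0, 0, 0]],
    [-1, [0.28, 0, 0], [0, 0, 0]],
    [-1, [0.31, 0, 0], [0, 0, 0]],
    [-1, [0.35, 0, 0], [0, 0, 0]],
    [-1, [0.39, 0, 0], [0, 0, 0]],
    [-1, [0.43, 0, 0], [0, 0, 0]],
    [-1, [0.47, 0, 0], [0, 0, 0]],
    [-1, [0.51, 0, 0], [0, 0, 0]],
    [-1, [0.55, 0, 0], [0, 0, 0]],
  ],
)

```text
t: 33.85
eef_pos: [0.4765, -0.17, 0.0672]
tool_rot: [0.707, -0.707, -0.023, 0.023]
ft_force: [-2.2, 1.3, 2.3]
grip_width: 0.004
```

drive_tool(
  plan=[
    [-1, [0.04, 0, 0], [0, 0, 0]],
    [-1, [0.08, 0, 0], [0, 0, 0]],
    [-1, [0.12, 0, 0], [0, 0, 0]],
    [-1, [0.16, 0, 0], [0, 0, 0]],
    [-1, [0.2, 0, 0], [0, 0, 0]],
    [-1, [0.24, 0, 0], [0, 0, 0]],
    [-1, [0.28, 0, 0], [0, 0, 0]],
    [-1, [0.32, 0, 0], [0, 0, 0]],
    [-1, [0.36, 0, 0], [0, 0, 0]],
    [-1, [0.4, 0, 0], [0, 0, 0]],
    [-1, [0.44, 0, 0], [0, 0, 0]],
    [-1, [0.48, 0, 0], [0, 0, 0]],
  ],
)

```text
t: 35.05
eef_pos: [0.534, -0.1662, 0.0673]
tool_rot: [-0.707, 0.707, 0.023, -0.023]
ft_force: [-2.0, 0.4, 2.1]
grip_width: 0.002
```

drive_tool(
  plan=[
    [-1, [0.04, 0, 0], [0, 0, 0]],
    [-1, [0.08, 0, 0], [0, 0, 0]],
    [-1, [0.12, 0, 0], [0, 0, 0]],
    [-1, [0.16, 0, 0], [0, 0, 0]],
    [-1, [0.2, 0, 0], [0, 0, 0]],
    [-1, [0.24, 0, 0], [0, 0, 0]],
    [-1, [0.28, 0, 0], [0, 0, 0]],
    [-1, [0.32, 0, 0], [0, 0, 0]],
    [-1, [0.35, 0, 0], [0, 0, 0]],
    [-1, [0.38, 0, 0], [0, 0, 0]],
    [-1, [0.4, 0, 0], [0, 0, 0]],
    [-1, [0.42, 0, 0], [0, 0, 0]],
  ],
)

```text
t: 36.25
eef_pos: [0.5837, -0.1629, 0.0673]
tool_rot: [0.707, -0.707, -0.023, 0.024]
ft_force: [-8.0, 1.7, 5.3]
grip_width: 0.001
```

```bash
python3 - <<'E'
from h import *
p,R=st();print(dr(p))
E
```

```text
t 36.25 p [ 0.5837 -0.1629  0.0673] R [[0.998, -0.001, -0.066], [0.066, 0.0, 0.998], [-0.001, -1.0, 0.0]] F [-8.   1.7  5.3] g 0.001 q [-0.33  0.59  1.5  -0.    1.05 -1.97]
[ 0.57125737 -0.20215572]
```

drive_tool(
  plan=[
    [-1, [0.02, 0, 0], [0, 0, 0]],
    [-1, [0.04, 0, 0], [0, 0, 0]],
    [-1, [0.06, 0, 0], [0, 0, 0]],
    [-1, [0.08, 0, 0], [0, 0, 0]],
    [-1, [0.1, 0, 0], [0, 0, 0]],
    [-1, [0.12, 0, 0], [0, 0, 0]],
    [-1, [0.14, 0, 0], [0, 0, 0]],
    [-1, [0.15, 0, 0], [0, 0, 0]],
    [-1, [0.16, 0, 0], [0, 0, 0]],
    [-1, [0.17, 0, 0], [0, 0, 0]],
    [-1, [0.18, 0, 0], [0, 0, 0]],
    [-1, [0.18, 0, 0], [0, 0, 0]],
  ],
)

```text
t: 37.45
eef_pos: [0.6053, -0.1614, 0.0673]
tool_rot: [0.707, -0.707, -0.023, 0.024]
ft_force: [-6.5, 0.1, 4.1]
grip_width: 0.003
```

```bash
python3 - <<'E'
from h import *
p,R=st();print(dr(p))
E
```

```text
t 37.45 p [ 0.6053 -0.1614  0.0673] R [[0.998, -0.001, -0.066], [0.066, 0.0, 0.998], [-0.001, -1.0, 0.0]] F [-6.5  0.1  4.1] g 0.003 q [-0.32  0.63  1.43 -0.    1.08 -1.96]
[ 0.59296317 -0.20216361]
```

drive_tool(
  plan=[
    [-1, [0.01, 0, 0], [0, 0, 0]],
    [-1, [0.02, 0, 0], [0, 0, 0]],
    [-1, [0.03, 0, 0], [0, 0, 0]],
    [-1, [0.03, 0, 0], [0, 0, 0]],
  ],
)

```text
t: 37.85
eef_pos: [0.6071, -0.1613, 0.0673]
tool_rot: [0.707, -0.706, -0.021, 0.025]
ft_force: [-24.6, 1.0, 14.3]
grip_width: 0.005
```

drive_tool(
  plan=[
    [-1, [-0.03, 0, 0], [0, 0, 0]],
    [-1, [-0.06, 0, 0], [0, 0, 0]],
    [-1, [-0.09, 0, 0], [0, 0, 0]],
    [-1, [-0.12, 0, 0], [0, 0, 0]],
    [-1, [-0.15, 0, 0], [0, 0, 0]],
    [-1, [-0.18, 0, 0], [0, 0, 0]],
    [-1, [-0.22, 0, 0], [0, 0, 0]],
    [-1, [-0.3, 0, 0], [0, 0, 0]],
    [-1, [-0.5, 0, 0], [0, 0, 0]],
    [-1, [-0.8, 0, 0], [0, 0, 0]],
    [-1, [-0.8, 0, 0], [0, 0, 0]],
  ],
)

```text
t: 38.95
eef_pos: [0.5096, -0.1674, 0.0668]
tool_rot: [0.707, -0.706, -0.022, 0.024]
ft_force: [-0.1, 0.4, 0.5]
grip_width: 0.006
```

```bash
python3 - <<'E'
from h import *
p,R=st();print(dr(p))
c=capture("side");save("s15",c["img"]);W=cloud(c)
c2=capture("top");W2=cloud(c2);save("t15",c2["img"],(100,40,420,310),2.4)
for V in(W,W2):
  D=dr(V);z=V[...,2];m=(z>.03)&(z<.085)&(D[...,0]>.42)&(D[...,0]<.599)&(D[...,1]<-.05)&(D[...,1]>-.35)
  for y in(-.33,-.3,-.1,-.07):
    q=D[m&(abs(D[...,1]-y)<.012)]; print(y,len(q),np.median(q[:,0]).round(4) if len(q) else None)
E
```

```text
t 38.95 p [ 0.5096 -0.1674  0.0668] R [[0.998, -0.002, -0.065], [0.065, 0.001, 0.998], [-0.002, -1.0, 0.001]] F [-0.1  0.4  0.5] g 0.006 q [-0.39  0.46  1.71 -0.    0.98 -2.02]
[ 0.4971061 -0.2016458]
-0.33 40 0.5927
-0.3 38 0.5926
-0.1 24 0.5932
-0.07 24 0.5929
-0.33 11 0.5899
-0.3 14 0.5901
-0.1 13 0.5903
-0.07 11 0.5904
```

View pics/s15.png

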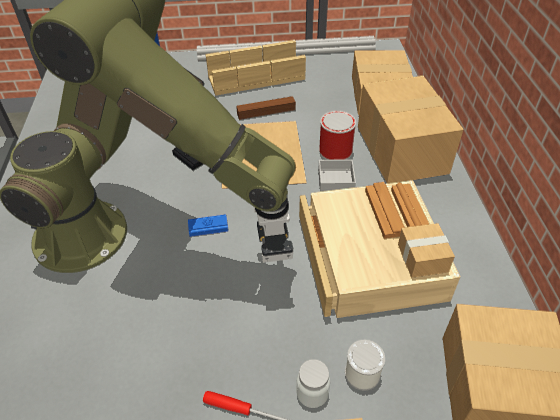

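The side view shows the drawer front back against the carcass at (318,255). The face plane is at 0.590, the same as at the start. I move up and away, wait, and check that it stays.

drive_tool(
  plan=[
    [-1, [-0.2, -0.3, 0], [0, 0, 0]],
    [-1, [-0.2, -0.7, 0], [0, 0, 0]],
    [-1, [-0.2, -1, 0], [0, 0, 0]],
    [-1, [-0.2, -1, 0], [0, 0, 0]],
    [-1, [-0.2, -1, 0], [0, 0, 0]],
    [-1, [-0.2, -1, 0], [0, 0, 0]],
    [-1, [-0.2, -1, 0], [0, 0, 0]],
    [-1, [-0.2, -1, 0], [0, 0, 0]],
    [-1, [-0.2, -1, 0], [0, 0, 0]],
    [-1, [-0.2, -1, 0], [0, 0, 0]],
    [-1, [-0.2, -1, 0], [0, 0, 0]],
    [-1, [-0.2, -1, 0], [0, 0, 0]],
  ],
)

```text
t: 40.25
eef_pos: [0.4893, -0.1691, 0.1872]
tool_rot: [-0.707, 0.707, 0.023, -0.023]
ft_force: [-0.4, 0.6, -0.7]
grip_width: 0.003
```

drive_tool(
  plan=[
    [-1, [-0.1, 0, 0.5], [0, 0, 0]],
    [-1, [-0.1, 0, 0.9], [0, 0, 0]],
    [-1, [-0.1, 0, 0.9], [0, 0, 0]],
    [-1, [-0.1, 0, 0.9], [0, 0, 0]],
  ],
)

```text
t: 40.65
eef_pos: [0.4703, -0.0612, 0.1876]
tool_rot: [-0.707, 0.707, 0.024, -0.024]
ft_force: [0.4, -0.4, 0.2]
grip_width: 0.001
```

```bash
python3 - <<'E'
from h import *
p,R=st()
c=capture("side");W=cloud(c);save("s16",c["img"],(280,160,480,330),4)
c2=capture("top");W2=cloud(c2);save("t16",c2["img"],(100,40,420,310),2.4)
for V in(W,W2):
  D=dr(V);z=V[...,2];m=(z>.03)&(z<.085)&(D[...,0]>.42)&(D[...,0]<.599)&(D[...,1]<-.05)&(D[...,1]>-.35)
  for y in(-.33,-.25,-.2,-.1):
    q=D[m&(abs(D[...,1]-y)<.012)]; print(y,len(q),np.median(q[:,0]).round(4) if len(q) else None)
E
```

```text
t 40.65 p [ 0.4703 -0.0612  0.1876] R [[0.998, 0.001, -0.069], [0.069, -0.0, 0.998], [0.001, -1.0, -0.0]] F [ 0.4 -0.4  0.2] g 0.001 q [-0.21  0.17  1.78 -0.    1.19 -1.85]
-0.33 38 0.5926
-0.25 35 0.5928
-0.2 34 0.593
-0.1 29 0.593
-0.33 14 0.5899
-0.25 15 0.59
-0.2 12 0.5901
-0.1 14 0.5903
```

View pics/s16.png

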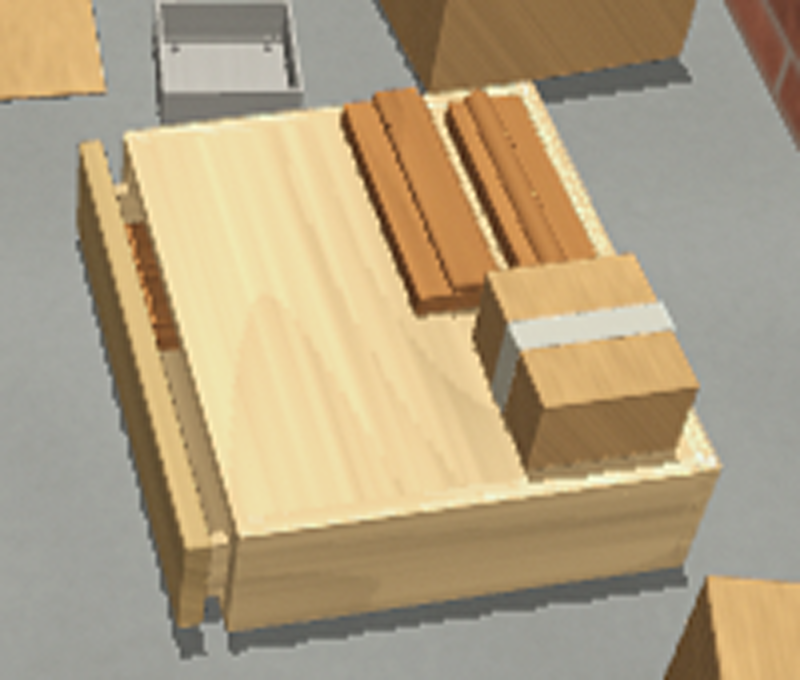

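View pics/t16.png

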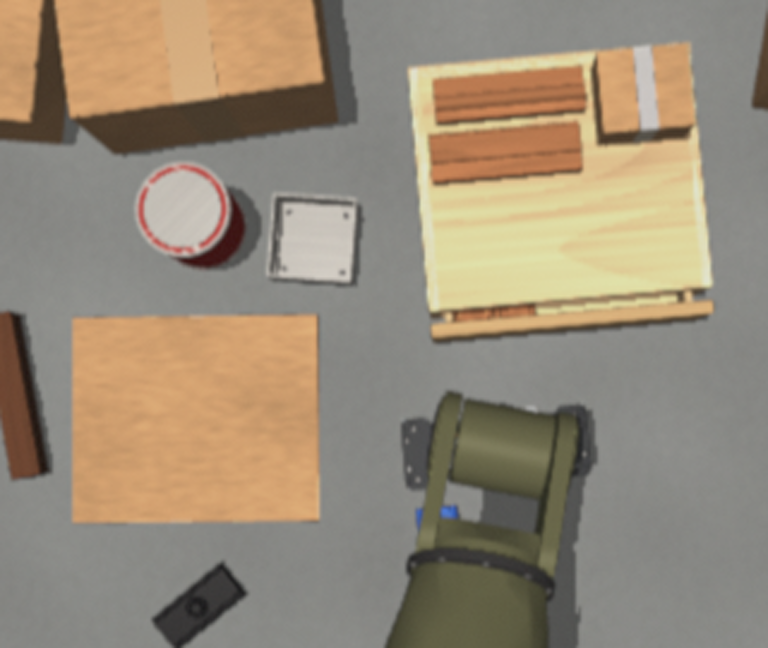

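The side and top pictures show the drawer shut, with the row in its left front corner: (150,285) in the side crop, (495,314) in the top crop. The sheet is empty and the other things stand where they were. I hand the job in.

```bash
python3 -c "
from plant import *
print(finish_job())"
```

```text
the job is handed in; nothing more can be done
None
```

Both brown moulding blocks (only two were on the sheet) are in the drawer in its front left corner, and the drawer is shut and latched. I sprang it with a press, hooked the front from behind to pull it out (to about 157 mm), and set the blocks in one at a time. I lifted the second block once with too shallow a grip, so I set it back on the sheet and gripped it again.

**Row with the drawer out:** both block centres were about 52 mm from the inside of the front, and the blocks lay within 0.6° of square. Their far ends were level to about 1 mm. Pressing the row against the left wall gave firm contact, 13 N on the first block and 25 N on the second.

**Drawer shut:** the front's face measured 0.590 m when shut, the same as at the start. It was still there 1.7 s later with the robot clear, where an unlatched drawer would have sprung out. I did not pull on it as a separate test of the latch.

**Last pictures:** the row shows through the gap behind the front, still in the left corner. I could not measure the block positions again once the drawer was shut. The cardboard sheet is empty, and the other things look unmoved wherever the pictures showed them; the arm partly hid the blue block in the last one.

The block detector missed the second block once. I located it by depth instead, and a repeat look found it in the same place.

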